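Close up the vegetable ferment

ROBOT

A 6-joint arm with a two-finger parallel gripper is mounted at the origin on the work surface. World frame = base frame: x ahead of the robot, y to its left, z up, the work surface at z = 0. Lengths are in m, angles in rad, forces in N, time in s.
With the tool pointing down it reaches from about 0.375 to 0.9 m from the base axis. Payload 3.1 kg.
Tool frame: the origin (TCP) lies midway between the tips of the shut fingers; the grasp point (between the pads) lies 19 mm behind it; x points along the fingers, y is the direction in which the jaws open and shut, and the axes are right-handed (so a half turn about x gives the same grasp; the last joint's range is limited). The gripper opens to 85 mm and grips with 20 to 120 N. Pads are 22 mm wide; open, the fingers measure 114 mm over their backs; the gripper's body (76 mm by 85 mm) begins 54 mm behind the grasp point. The pads swing forward as they close: fully open they stand 13 mm farther back than shut.
Start: joints at [-1.492, 0.527, 1.433, -0, 1.181, -0.178], TCP at [0.159, -0.604, 0.231] pointing down, gripper open.
Joint ranges: [-3.08, 3.08], [-0.75, 2.2], [0.22, 2.44], [-1.43, 4.57], [0, 2.65], [-2.85, 2.85]. Speed limits (rad/s): [2.79, 2.79, 3.14, 3.14, 3.14, 3.14].

INTERFACE

Orientations are given as a unit quaternion [x, y, z, w].
In Python, from station import manip gives the robot as it stands.
- The arm moves only by the tool carry_out, never from a script. Its argument "commands" is a list that holds one entry, the list of rows, each a list of 7 numbers: the shift along the tool's x, y, z in units of 25 mm (1.0 is 25 mm), then the turn, a rotation vector about the tool's x, y, z in units of 5 degrees (1.0 is 5 degrees), then the finger opening in mm, from 0 to 85.4. A call has exactly 5 rows; each row is the pose to reach, as a shift and turn from the pose commanded when the call began, along the tool's axes at that moment; what a row does not reach only later rows make up. A row lasts 1/10 s, in which the tool goes at most 50 mm and 8.59 degrees, less where a joint would pass 70% of its speed; a pose out of reach is approached as far as the arm can. A call with a gripper value outside its range is refused whole. The fingers move at their own pace and stop on an object; "force" is the grip in N (left out, the last holds). Time passes only in rows, so rows that repeat a pose let the fingers close, or fill a call up. It gives the time, the measured TCP pose, the force and the opening at its end, in the units of the state.
- manip.sense(): the state, without advancing time (a new reading comes with each control period).
- manip.snapshot(name): name is "scene" or "side" or "wrist"; returns a dict with "image" (420x560x3 uint8, red, green, blue), "fx", "fy", "cx", "cy" (pixels), "rvec" (rotation vector, rad) and "tvec" (3), from world to camera coordinates, as OpenCV has them. Camera axes: x right, y down, z forward; pixel columns grow to the right and rows downward; lengths in m; the calibration is good to about 2 mm. A picture is of the moment at which its call begins. There is no depth.
- manip.sign_off(): hands the job in, once; it reports no verdict.
The state is a dict: "t": time; "q": joint angles; "qd": joint speeds; "tau": joint torques, N m; "tcp_pos": TCP position; "tool_rot": TCP orientation; "force": force on the tool from outside, world axes, zero at the start; "ft_torque": the same for the moment, N m; "finger_gap": opening from 0.0 (shut) to 1.0 (fully open).
Only numpy, scipy, OpenCV 4.12 (cv2) and the standard library are available. Lean on these libraries where they do the work, as an engineer would, in place of code of your own. Each camera call takes 0.05 s, during which the arm holds its last target.

TASK

Close up today's vegetable ferment: for each airlock tube in the wooden rack, pull the dust plug out of the fitting on the tub whose lid has the colour of the tube's head, put the plug in the white tray, and push the tube into that fitting, past the seal until it is fully home on the bottom. Also set a stopper squarely into the neck of each of the two brine flasks until its flange rests on the rim, with the flasks standing on the counter. Do not knock a flask over, and leave the lunchbox, the pot and the salt jar where they are.

Things in the scene. Friction and masses are not known exactly. Their poses are not given: they have to be found in the camera images.
- tube_teal: rigid airlock tube with a teal head; stands head-up in a hole of the wooden rack at the start (may be absent). Origin: centre of the foot (lower end); z up along the tube to the head. White stem 18 mm diameter from 0 to 75 mm (its last 8 mm tapers to 12 mm at the foot), head 28 mm diameter from 75 to 115 mm: grip it there. 45 g
- tub_teal: food tub with a teal lid, 110 x 90 x 70 mm, fixed to the counter, yaw within 0.15 rad; origin: centre of its underside. In the middle of the lid stands a white push-fit fitting, a cylinder 34 mm in diameter rising 45 mm above the lid
- tub_teal_mouth (a point): centre of the open mouth of that tub's fitting, 115 mm above the counter, z up along the bore. Bore 20 mm wide, 37 mm deep, flat floor; sprung rubber seal 15 mm below the mouth stops a tube until it is pushed past with about 5 to 15 N and then grips the stem by friction: the tube stays at the depth it is pushed to
- plug_teal: dust plug closing the fitting of the teal tub at the start, not fastened: lifts straight out. Origin: centre of its lower face, z up. Black pin 17 mm diameter from 0 to 11 mm, black flange 30 mm diameter from 11 to 15 mm which rests on the mouth, orange knob 18 mm diameter from 15 to 39 mm: grip it there. 20 g
- tube_yellow: rigid airlock tube with a yellow head; stands head-up in a hole of the wooden rack at the start (may be absent). Origin: centre of the foot (lower end); z up along the tube to the head. White stem 18 mm diameter from 0 to 75 mm (its last 8 mm tapers to 12 mm at the foot), head 28 mm diameter from 75 to 115 mm: grip it there. 45 g
- tub_yellow: food tub with a yellow lid, 110 x 90 x 70 mm, fixed to the counter, yaw within 0.15 rad; origin: centre of its underside. In the middle of the lid stands a white push-fit fitting, a cylinder 34 mm in diameter rising 45 mm above the lid
- tub_yellow_mouth (a point): centre of the open mouth of that tub's fitting, 115 mm above the counter, z up along the bore. Bore 20 mm wide, 37 mm deep, flat floor; sprung rubber seal 15 mm below the mouth stops a tube until it is pushed past with about 5 to 15 N and then grips the stem by friction: the tube stays at the depth it is pushed to
- plug_yellow: dust plug closing the fitting of the yellow tub at the start, not fastened: lifts straight out. Origin: centre of its lower face, z up. Black pin 17 mm diameter from 0 to 11 mm, black flange 30 mm diameter from 11 to 15 mm which rests on the mouth, orange knob 18 mm diameter from 15 to 39 mm: grip it there. 20 g
- tube_magenta: rigid airlock tube with a magenta head; stands head-up in a hole of the wooden rack at the start (may be absent). Origin: centre of the foot (lower end); z up along the tube to the head. White stem 18 mm diameter from 0 to 75 mm (its last 8 mm tapers to 12 mm at the foot), head 28 mm diameter from 75 to 115 mm: grip it there. 45 g
- tub_magenta: food tub with a magenta lid, 110 x 90 x 70 mm, fixed to the counter, yaw within 0.15 rad; origin: centre of its underside. In the middle of the lid stands a white push-fit fitting, a cylinder 34 mm in diameter rising 45 mm above the lid
- tub_magenta_mouth (a point): centre of the open mouth of that tub's fitting, 115 mm above the counter, z up along the bore. Bore 20 mm wide, 37 mm deep, flat floor; sprung rubber seal 15 mm below the mouth stops a tube until it is pushed past with about 5 to 15 N and then grips the stem by friction: the tube stays at the depth it is pushed to
- plug_magenta: dust plug closing the fitting of the magenta tub at the start, not fastened: lifts straight out. Origin: centre of its lower face, z up. Black pin 17 mm diameter from 0 to 11 mm, black flange 30 mm diameter from 11 to 15 mm which rests on the mouth, orange knob 18 mm diameter from 15 to 39 mm: grip it there. 20 g
- tray: white open tray, 90 (its x) x 130 (its y) x 30 mm high, walls 4 mm, inner floor about 4 mm above the counter, fixed; empty at the start; origin: centre of its underside
- rack: wooden tube rack, 210 x 60 x 45 mm, fixed; origin: centre of its underside, long side along its x. Holes 23 mm wide, 35 mm deep at x = -70, 0 and 70 mm; a tube standing in one has its foot 10 mm above the counter
- flask1: squat glass brine flask, loose, about 0.6 kg, standing on the counter; origin: centre of its underside, z up. Widest 88 mm at 50 mm height, neck 50 mm outside from 86 mm up to the rim at 120 mm
- flask1_mouth (a point): centre of the flask's mouth, level with the rim, z up. Round neck 40 mm inside, 32 mm deep
- flask2: squat glass brine flask, loose, about 0.6 kg, standing on the counter; origin: centre of its underside, z up. Widest 88 mm at 50 mm height, neck 50 mm outside from 86 mm up to the rim at 120 mm
- flask2_mouth (a point): centre of the flask's mouth, level with the rim, z up. Round neck 40 mm inside, 32 mm deep
- stopper1: loose tapered stopper, fits either flask, standing upright on the counter; origin: centre of its lower face, z up. Dark taper 32 mm diameter at the bottom and 37 mm at 22 mm height, flange 49 mm diameter from 22 to 27 mm which rests on the flask's rim when seated, wooden knob 26 mm diameter from 27 to 53 mm: grip it there. 60 g
- stopper2: loose tapered stopper, fits either flask, standing upright on the counter; origin: centre of its lower face, z up. Dark taper 32 mm diameter at the bottom and 37 mm at 22 mm height, flange 49 mm diameter from 22 to 27 mm which rests on the flask's rim when seated, wooden knob 26 mm diameter from 27 to 53 mm: grip it there. 60 g
- lunchbox: bystander: yellow-lidded box 100 x 150 x 55 mm, origin: centre of its underside
- pot: bystander: round magenta-lidded pot, 102 mm diameter, 72 mm tall, origin: centre of its underside
- salt: bystander: salt jar, 60 mm diameter, 100 mm tall, origin: centre of its underside
Things that resemble listed ones, but are neither listed nor needed, are in the scene too. What is shaped like the stopper1 but green, purple or red is not meant.

How it is judged:
By the outcome, as a careful person would: the job done as asked, in the order asked, and still so for the second after the job is handed in, with the robot touching nothing.
Of tube_teal, tube_yellow, tube_magenta only 2 to 3 are there at a start; the rules pass over those that are not, and their reading is None.
At some moment in a run one of flask1, flask2, stopper1, stopper2 may be knocked a few centimetres aside while the robot is not near it.
Once in a run the grip may slacken for a moment while it holds something.
It also fails if it takes over 210 s, if anything falls off the work surface, if the arm or the gripper's body presses on something with over 40 N, if the wrist force passes 120 N, or if a joint passes its speed limit or range.

## Working session

There is one attempt and no reset: what is moved stays moved. The work goes in short steps, Python scripts to look and compute and a tool call to move; the robot and the scene stay as the last step left them, time stands still between calls to the robot, and variables do not carry over. Pictures are saved under pics/ and viewed, and the job is handed in when it is done.

Besides the shell and the picture viewer there is one more tool, called after "Call:" by a JSON object that holds its "op" and its "data". carry_out: Moves the arm, as the interface text tells. Its arguments: {"type":"object","properties":{"commands":{"type":"array"},"force":{"type":"number"}},"required":["commands"]}

```bash
ls; mkdir -p pics; python3 - <<'E'
from station import manip
import cv2
s=manip.sense(); print(s)
for n in ["scene","side","wrist"]:
    d=manip.snapshot(n); print(n,d["fx"],d["fy"],d["cx"],d["cy"],d["rvec"],d["tvec"])
    cv2.imwrite(f"pics/{n}0.png",d["image"][:,:,::-1])
E
```

```text
pics
{'t': 0.0, 'q': array([-1.49153448e+00,  5.28520769e-01,  1.43391105e+00, -1.36825449e-05,
        1.18140519e+00, -1.78501272e-01]), 'qd': array([ 0.00090698, -0.00118711, -0.00067293,  0.00115239,  0.00013577,
        0.00084489]), 'tau': array([ 1.58025396e-03, -4.42344761e+01, -1.78025955e+01, -1.96500664e-04,
        8.30183417e-03,  1.40257006e-07]), 'tcp_pos': array([ 0.15928955, -0.60361044,  0.2302973 ]), 'tool_rot': array([ 0.70127643,  0.09167545, -0.70120666,  0.09008997]), 'force': array([-0.55210743, -0.57374051, -1.00192562]), 'ft_torque': array([-0.02959167, -0.02978164, -0.03623662]), 'finger_gap': 0.9997332016721073}
scene 493.7391055095449 493.7391055095449 280.7462825360425 210.93978012598572 [ 2.15753021  0.99971731 -0.42570296] [-0.34503388 -0.21175155  1.44838332]
side 451.63588517150095 451.63588517150095 278.71492016516214 207.07094120382936 [ 1.04858914 -2.54765235  0.90233647] [0.37175752 0.38092769 1.07072516]
wrist 376.5903305367309 376.5903305367309 279.30421789225187 205.56783010052837 [-2.27296354  1.75072493  0.29016392] [-0.62428212 -0.04279963  0.38063877]
```

View pics/scene0.png

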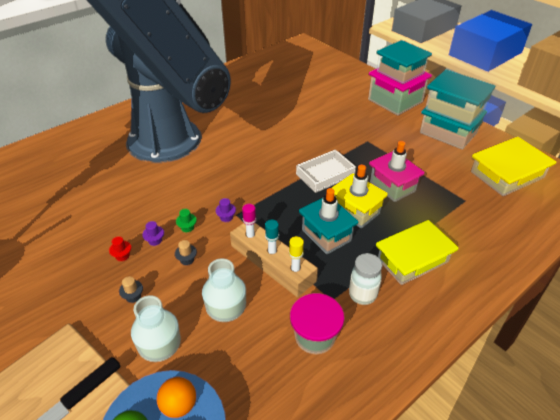

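View pics/side0.png

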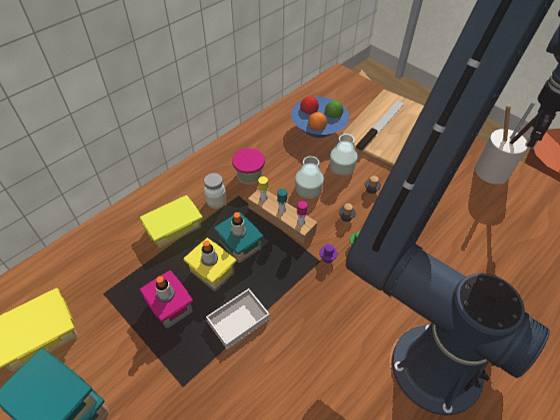

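View pics/wrist0.png

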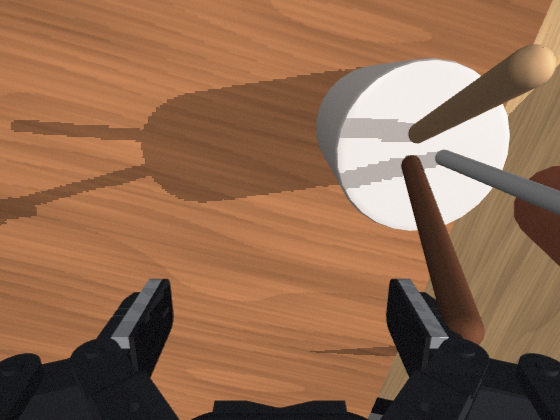

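```bash
python3 - <<'E'
import cv2
a=cv2.imread("pics/scene0.png"); b=cv2.imread("pics/side0.png")
cv2.imwrite("pics/c1.png",cv2.resize(a[130:360,100:300],None,fx=2.6,fy=2.6,interpolation=cv2.INTER_CUBIC))
cv2.imwrite("pics/c2.png",cv2.resize(a[130:330,230:460],None,fx=3,fy=3,interpolation=cv2.INTER_CUBIC))
cv2.imwrite("pics/c3.png",cv2.resize(b[120:345,130:390],None,fx=2.6,fy=2.6,interpolation=cv2.INTER_CUBIC))
E
```

```text
(no output)
```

View pics/c1.png

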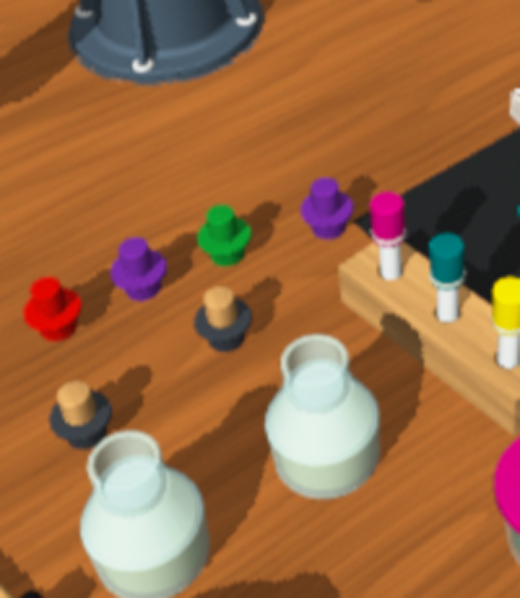

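View pics/c2.png

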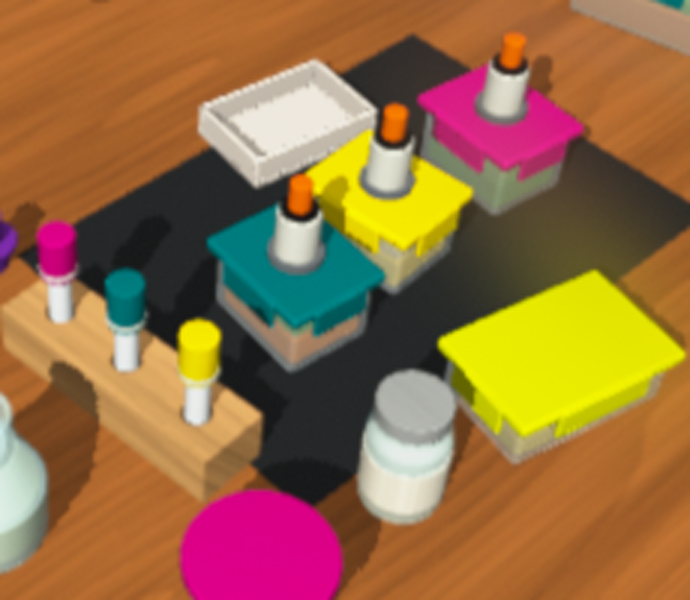

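View pics/c3.png

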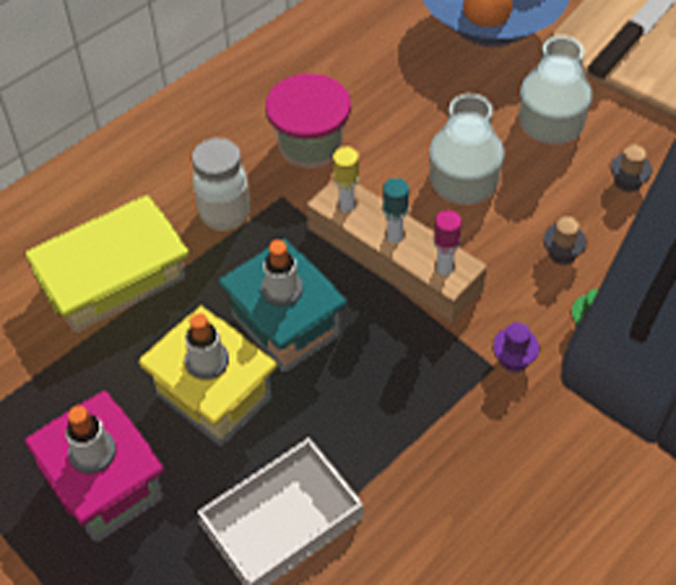

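```bash
cat > h.py <<'E'
from station import manip
import cv2,numpy as np
from scipy.optimize import least_squares
from scipy.spatial.transform import Rotation as Ro
def snap(n,save=None):
    d=manip.snapshot(n)
    d["K"]=np.array([[d["fx"],0,d["cx"]],[0,d["fy"],d["cy"]],[0,0,1]])
    d["R"]=cv2.Rodrigues(np.array(d["rvec"]))[0]
    if save: cv2.imwrite(f"pics/{save}.png",d["image"][:,:,::-1])
    return d
def proj(d,P):
    return cv2.projectPoints(np.array(P,float).reshape(-1,3),np.array(d["rvec"]),np.array(d["tvec"]),d["K"],None)[0][:,0]
def onplane(d,uv,z):
    r=d["R"].T@np.array([(uv[0]-d["cx"])/d["fx"],(uv[1]-d["cy"])/d["fy"],1])
    c=-d["R"].T@np.array(d["tvec"]); return c+r*(z-c[2])/r[2]
A=np.linspace(0,2*np.pi,40,endpoint=False)
def cyl(x,y,r,z0,z1):
    return [(x+r*np.cos(a),y+r*np.sin(a),z) for a in A for z in (z0,z1)]
def cylc(d,x,y,r,z0,z1):
    h=cv2.convexHull(proj(d,cyl(x,y,r,z0,z1)).astype(np.float32))
    m=cv2.moments(h); return np.array([m["m10"]/m["m00"],m["m01"]/m["m00"]]),m["m00"]
def blob(d,hsvlo,hsvhi,near,rad=18):
    m=cv2.inRange(cv2.cvtColor(d["image"],cv2.COLOR_RGB2HSV),hsvlo,hsvhi)
    n,l,st,c=cv2.connectedComponentsWithStats(m)
    b=[(np.hypot(*(c[i]-near)),i) for i in range(1,n) if st[i,4]>8]
    dd,i=min(b); return c[i],st[i,4]
def solve(obs,r,z0,z1,x0):
    f=lambda p:np.concatenate([cylc(d,p[0],p[1],r,z0,z1)[0]-uv for d,uv in obs])
    s=least_squares(f,x0,diff_step=1e-3); return s.x,s.fun
def to_tool(pos,yaw=None):
    """units for move to world pos; yaw = world angle of jaw axis (mod pi)"""
    s=manip.sense(); R=Ro.from_quat(s["tool_rot"]).as_matrix()
    sh=R.T@(np.array(pos)-s["tcp_pos"])/0.025
    a=np.arctan2(R[1,1],R[0,1]) 
    if yaw is None: yaw=a
    dy=(yaw-a+np.pi/2)%np.pi-np.pi/2
    # desired: x=-z, y=(cos,sin,0)
    ya=a+dy; Y=np.array([np.cos(ya),np.sin(ya),0]);X=np.array([0,0,-1.]);T=np.column_stack([X,Y,np.cross(X,Y)])
    rv=np.degrees(Ro.from_matrix(R.T@T).as_rotvec())/5
    print("tcp",s["tcp_pos"].round(4),"jawang",round(np.degrees(a),1),"t",round(s["t"],2),"F",s["force"].round(1),"gap",round(s["finger_gap"]*85.4,1),"q6",s["q"][[0,5]].round(2))
    print("  shift",sh.round(3),"rot",rv.round(2))
E
python3 - <<'E'
from h import *
sc=snap("scene");sd=snap("side")
O=((5,200,120),(14,255,255));Y=((25,180,120),(33,255,255));T=((85,150,60),(95,255,255));M=((155,180,90),(170,255,255));W=((10,80,80),(20,190,255))
items={"plug_teal":(O,(329,195),(237,216),.009,.119,.143),"plug_yel":(O,(361,171),(207,245),.009,.119,.143),"plug_mag":(O,(401,146),(162,282),.009,.119,.143),
"tube_mag":(M,(249,213),(302,208),.014,.085,.125),"tube_teal":(T,(272,230),(282,195),.014,.085,.125),"tube_yel":(Y,(296,246),(263,184),.014,.085,.125)}
for k,(c,a,b,r,z0,z1) in items.items():
    ua,na=blob(sc,*c,a);ub,nb=blob(sd,*c,b)
    x0=onplane(sc,a,(z0+z1)/2)[:2]
    p,f=solve([(sc,ua),(sd,ub)],r,z0,z1,x0)
    print(k,p.round(4),"res",f.round(2),"px",ua.round(1),ub.round(1),"areas",na,nb,round(cylc(sc,*p,r,z0,z1)[1]),round(cylc(sd,*p,r,z0,z1)[1]))
E
```

```text
Traceback (most recent call last):
  File "h.py", line 26, in blob
    dd,i=min(b); return c[i],st[i,4]
         ~~~^^^
ValueError: min() iterable argument is empty
```

```bash
cat > meas0.py <<'E'
from h import *
def load(n,ref):
    d=ref; return d
sc=snap("scene");sd=snap("side")
for d,l in ((sc,[(329,195),(361,171),(401,146),(249,213),(272,230),(296,246),(130,285),(185,246),(330,203)]),(sd,[(237,216),(207,245),(162,282),(302,208),(282,195),(263,184),(374,179),(348,208)])):
    h=cv2.cvtColor(d["image"],cv2.COLOR_RGB2HSV)
    for u,v in l: print((u,v),h[v,u],d["image"][v,u])
E
python3 meas0.py
```

```text
(329, 195) [ 14 255 236] [236 108   0]
(361, 171) [ 14 255 235] [235 111   0]
(401, 146) [ 14 255 233] [233 109   0]
(249, 213) [162 255 200] [200   0 120]
(272, 230) [ 91 255 111] [  0 109 111]
(296, 246) [ 29 255 245] [245 233   0]
(130, 285) [ 17 143 200] [200 151  88]
(185, 246) [ 17 141 221] [221 170  99]
(330, 203) [20 15 51] [51 50 48]
(237, 216) [ 11 189 241] [241 129  62]
(207, 245) [ 11 194 208] [208 108  50]
(162, 282) [  9 186 104] [104  52  28]
(302, 208) [165 186 167] [167  45 105]
(282, 195) [ 91 141 103] [ 46 102 103]
(263, 184) [ 24 162 110] [110  96  40]
(374, 179) [ 16 109 198] [198 157 113]
(348, 208) [ 15 109 201] [201 159 115]
```

```bash
cat > meas.py <<'E'
from h import *
O=((4,160,60),(16,255,255));Y=((20,110,70),(34,255,255));T=((83,110,40),(97,255,255));M=((155,130,60),(173,255,255))
items={"plug_teal":(O,(329,197),(237,216),.009,.119,.143),"plug_yel":(O,(361,171),(207,245),.009,.119,.143),"plug_mag":(O,(401,146),(162,280),.009,.119,.143),
"tube_mag":(M,(249,213),(302,208),.014,.085,.125),"tube_teal":(T,(272,230),(282,195),.014,.085,.125),"tube_yel":(Y,(296,246),(263,184),.014,.085,.125)}
sc=snap("scene");sd=snap("side")
for k,(c,a,b,r,z0,z1) in items.items():
    ua,na=blob(sc,*c,a);ub,nb=blob(sd,*c,b)
    x0=onplane(sc,a,(z0+z1)/2)[:2]
    p,f=solve([(sc,ua),(sd,ub)],r,z0,z1,x0)
    print(k,p.round(4),"res",f.round(2),"px",ua.round(1),ub.round(1),"areas",na,nb,round(cylc(sc,*p,r,z0,z1)[1]),round(cylc(sd,*p,r,z0,z1)[1]))
E
python3 meas.py
```

```text
plug_teal [0.5887 0.0923] res [-0.25 -0.53 -0.33 -0.55] px [329.5 194.9] [236.5 217.2] areas 108 62 104 68
plug_yel [0.5754 0.2055] res [-0.47 -0.35 -0.54 -0.37] px [361.  170.5] [206.5 245.5] areas 110 62 95 74
plug_mag [0.5585 0.2988] res [ 21.01 -19.62  19.9   -8.96] px [361.  170.5] [160.3 281.3] areas 110 76 88 81
tube_mag [ 0.4996 -0.0637] res [-0.44  0.98 -0.48  1.22] px [248.6 212.4] [301.7 207.4] areas 226 123 262 158
tube_teal [ 0.5707 -0.0589] res [-0.87  2.26 -0.98  3.  ] px [271.5 228.1] [282.3 192.5] areas 241 58 278 152
tube_yel [ 0.6388 -0.0499] res [-0.38  0.88 -0.46  1.26] px [295.8 245.9] [262.5 183. ] areas 280 132 294 148
```

```bash
cat > meas2.py <<'E'
from h import *
sc=snap("scene");sd=snap("side")
O=((4,225,60),(16,255,255))
ua,na=blob(sc,*O,(401,146));ub,nb=blob(sd,(4,160,60),(16,255,255),(162,280))
p,f=solve([(sc,ua),(sd,ub)],.009,.119,.143,(.55,.3));print("plug_mag",p,f,ua,ub,na,nb)
for n,a,b,z in (("st2",(184.6,244.2),(347.7,206.5),.053),("st1",(128,280),(373.5,179.2),.053),("fl2",(220.8,266.5),(310.8,161),.12),("fl1",(147.7,305),(346.5,138),.12)):
    print(n,onplane(sc,a,z).round(4),onplane(sd,b,z).round(4))
# tray top corners from c3/c2
for x,y in ((199,515),(309,440),(361,500),(250,582)): print("tray side",onplane(sd,(130+x/2.6,120+y/2.6),.03).round(3))
for x,y in ((199,112),(316,62),(376,112),(259,175)): print("tray scene",onplane(sc,(230+x/3,130+y/3),.03).round(3))
E
python3 meas2.py
```

```text
plug_mag [0.57384098 0.34679123] [-0.47469886 -0.46038099 -0.48325611 -0.4330701 ] [400.3943662  146.52112676] [160.28571429 281.38961039] 71 77
st2 [ 0.4423 -0.1972  0.053 ] [ 0.4362 -0.1973  0.053 ]
st1 [ 0.4516 -0.3382  0.053 ] [ 0.4482 -0.3363  0.053 ]
fl2 [ 0.594  -0.2013  0.12  ] [ 0.5938 -0.2062  0.12  ]
fl1 [ 0.5823 -0.3522  0.12  ] [ 0.5824 -0.3579  0.12  ]
tray side [0.469 0.307 0.03 ]
tray side [0.453 0.18  0.03 ]
tray side [0.371 0.189 0.03 ]
tray side [0.385 0.317 0.03 ]
tray scene [0.38  0.185 0.03 ]
tray scene [0.395 0.315 0.03 ]
tray scene [0.481 0.303 0.03 ]
tray scene [0.475 0.167 0.03 ]
```

```bash
python3 - <<'E'
from h import *
to_tool((.5887,.0923,.25),0)
to_tool((.5887,.0923,.25),np.pi/2)
E
```

```text
tcp [ 0.1594 -0.6043  0.2313] jawang -75.2 t 0.55 F [ 0.3  0.8 -1.2] gap 85.7 q6 [-1.49 -0.18]
  shift [ -0.748 -22.565 -23.71 ] rot [-15.05  -0.     0.  ]
tcp [ 0.1594 -0.6043  0.2313] jawang -75.2 t 0.55 F [ 0.3  0.8 -1.2] gap 85.7 q6 [-1.49 -0.18]
  shift [ -0.748 -22.565 -23.71 ] rot [2.95 0.   0.  ]
```

Call:
{"op": "carry_out", "data": {"commands": [[[-0.75,-6.5,-6.8,-7.5,0,0,50],[-0.75,-6.5,-6.8,-7.5,0,0,50],[-0.75,-6.5,-6.8,-7.5,0,0,50],[-0.75,-6.5,-6.8,-7.5,0,0,50],[-0.75,-6.5,-6.8,-7.5,0,0,50]]], "force": 60}}

```text
t: 1.05
tcp_pos: [0.2833, -0.4008, 0.2504]
tool_rot: [0.634, 0.313, -0.634, 0.313]
force: [0.6, -0.7, 0.1]
finger_gap: 0.588
```

```bash
python3 - <<'E'
from h import *
to_tool((.5887,.0923,.25),0)
E
```

```text
tcp [ 0.2833 -0.4008  0.2504] jawang -37.5 t 1.05 F [ 0.6 -0.7  0.1] gap 50.2 q6 [-1.18 -0.53]
  shift [  0.038  -2.298 -23.088] rot [-7.49 -0.01  0.  ]
```

Call:
{"op": "carry_out", "data": {"commands": [[[0,-1,-9.5,-7.5,0,0,50],[0,-1,-9.5,-7.5,0,0,50],[0,-1,-9.5,-7.5,0,0,50],[0,-1,-9.5,-7.5,0,0,50],[0,-1,-9.5,-7.5,0,0,50]]]}}

```text
t: 1.55
tcp_pos: [0.4088, -0.1982, 0.2504]
tool_rot: [0.5, 0.5, -0.5, 0.5]
force: [0.7, 0.1, -0.2]
finger_gap: 0.59
```

```bash
python3 - <<'E'
from h import *
to_tool((.5887,.0923,.25),0)
E
```

```text
tcp [ 0.4088 -0.1982  0.2504] jawang 0.1 t 1.55 F [ 0.7  0.1 -0.2] gap 50.3 q6 [-0.7 -0.7]
  shift [  0.021   7.208 -11.615] rot [ 0.01  0.   -0.01]
```

Call:
{"op": "carry_out", "data": {"commands": [[[0,4,-6.5,0,0,0,50],[0,4,-6.5,0,0,0,50],[0,4,-6.5,0,0,0,50],[0,4,-6.5,0,0,0,50],[0,4,-6.5,0,0,0,50]]]}}

```text
t: 2.05
tcp_pos: [0.5108, -0.0347, 0.2504]
tool_rot: [0.5, 0.5, -0.499, 0.501]
force: [-1.0, -0.5, -0.7]
finger_gap: 0.586
```

Call:
{"op": "carry_out", "data": {"commands": [[[0,3.2,-5.1,0,0,0,50],[0,3.2,-5.1,0,0,0,50],[0,3.2,-5.1,0,0,0,50],[0,3.2,-5.1,0,0,0,50],[0,3.2,-5.1,0,0,0,50]]]}}

```text
t: 2.55
tcp_pos: [0.5888, 0.0886, 0.2497]
tool_rot: [-0.5, -0.5, 0.501, -0.499]
force: [-0.5, 0.8, -1.0]
finger_gap: 0.585
```

```bash
python3 - <<'E'
from h import *
d=snap("wrist","w1"); 
s=manip.sense()
print("tcp px",proj(d,[s["tcp_pos"]]),"plug top px",proj(d,[(.5887,.0923,.143)]),"cam",-d["R"].T@d["tvec"])
to_tool((.5887,.0923,.121),0)
E
```

```text
tcp px [[280.00378625 281.65370865]] plug top px [[280.70804309 197.00926799]] cam [0.58834665 0.17100987 0.39264013]
tcp [0.5882 0.0877 0.2497] jawang -0.2 t 2.6 F [1.2 0.8 0.2] gap 50.1 q6 [-0.04 -0.04]
  shift [ 5.147  0.027 -0.187] rot [-0.04  0.01  0.02]
```

View pics/w1.png

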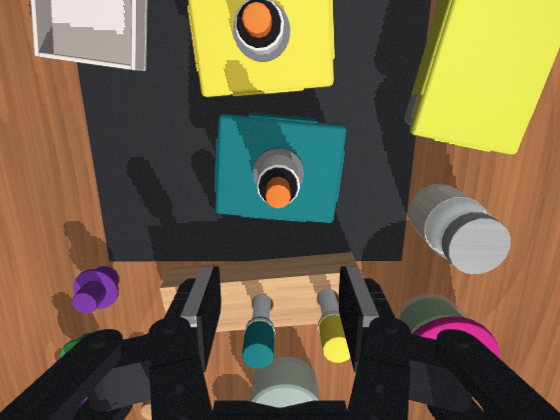

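Call:
{"op": "carry_out", "data": {"commands": [[[4,0,-0.18,0,0,0,45],[5.1,0,-0.18,0,0,0,45],[5.1,0,-0.18,0,0,0,45],[5.1,0,-0.18,0,0,0,45],[5.1,0,-0.18,0,0,0,45]]]}}

```text
t: 3.1
tcp_pos: [0.589, 0.0915, 0.1231]
tool_rot: [-0.501, -0.499, 0.502, -0.498]
force: [-0.7, 0.4, 0.8]
finger_gap: 0.525
```

Call:
{"op": "carry_out", "data": {"commands": [[[0,0,0,0,0,0,5],[0,0,0,0,0,0,5],[0,0,0,0,0,0,5],[0,0,0,0,0,0,5],[0,0,0,0,0,0,5]]], "force": 60}}

```text
t: 3.6
tcp_pos: [0.5888, 0.0926, 0.125]
tool_rot: [-0.501, -0.499, 0.501, -0.5]
force: [-3.8, -1.5, 5.9]
finger_gap: 0.182
```

```bash
python3 - <<'E'
from h import *
to_tool((.5887,.0923,.121),0)
E
```

```text
tcp [0.5888 0.0926 0.125 ] jawang -0.2 t 3.6 F [-3.8 -1.5  5.9] gap 15.6 q6 [-0.03 -0.03]
  shift [ 0.162 -0.003  0.013] rot [-0.04  0.01 -0.01]
```

Call:
{"op": "carry_out", "data": {"commands": [[[-0.4,0,0,0,0,0,5],[-1,0,0,0,0,0,5],[-2.5,0,0,0,0,0,5],[-4,0,0,0,0,0,5],[-4,0,0,0,0,0,5]]]}}

```text
t: 4.1
tcp_pos: [0.5937, 0.0932, 0.23]
tool_rot: [0.505, 0.495, -0.497, 0.503]
force: [0.4, -0.8, 0.7]
finger_gap: 0.184
```

```bash
python3 - <<'E'
from h import *
d=snap("wrist","w2"); 
to_tool((.425,.205,.1),np.radians(-7))
print(proj(d,[(.5887,.0923,.115),(.425,.247,.004)]))
E
```

```text
tcp [0.5918 0.0932 0.2273] jawang -0.2 t 4.15 F [-1.   0.3 -0.8] gap 15.7 q6 [-0.03 -0.03]
  shift [ 5.023 -6.741 -4.449] rot [ 1.36 -0.01 -0.12]
[[271.2695569  199.70858222]
 [ 79.97787464  -9.38562069]]
```

View pics/w2.png

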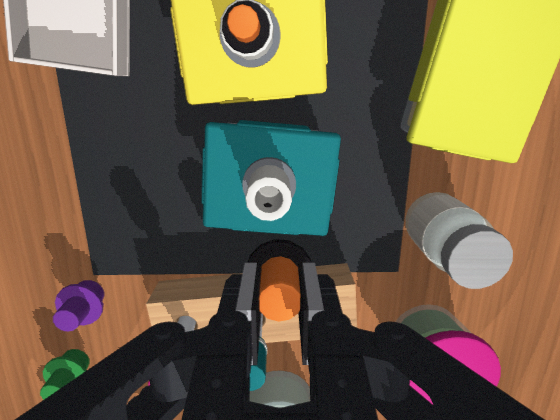

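Call:
{"op": "carry_out", "data": {"commands": [[[0,-6.87,-4.63,1.4,0,0,5],[0,-6.87,-4.63,1.4,0,0,5],[0,-6.87,-4.63,1.4,0,0,5],[0,-6.87,-4.63,1.4,0,0,5],[0,-6.87,-4.63,1.4,0,0,5]]]}}

```text
t: 4.65
tcp_pos: [0.4109, 0.2111, 0.2218]
tool_rot: [-0.528, -0.47, 0.532, -0.467]
force: [0.0, -0.8, 0.6]
finger_gap: 0.181
```

```bash
python3 - <<'E'
from h import *
d=snap("wrist","w3"); 
to_tool((.42,.209,.028),np.radians(-7))
sd=snap("side"); cv2.imwrite("pics/s3.png",cv2.resize(sd["image"][120:400,130:390,::-1],None,fx=2.1,fy=2.1))
E
```

```text
tcp [0.4132 0.2109 0.2222] jawang -7.0 t 4.7 F [-0.4 -0.2  0. ] gap 15.2 q6 [0.23 0.35]
  shift [7.767 0.308 0.036] rot [-0.    0.01  0.04]
```

View pics/w3.png

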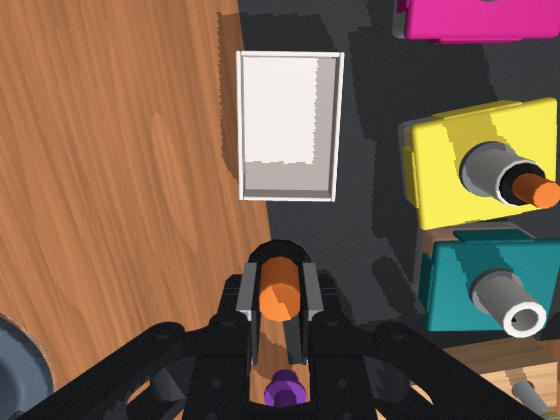

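View pics/s3.png

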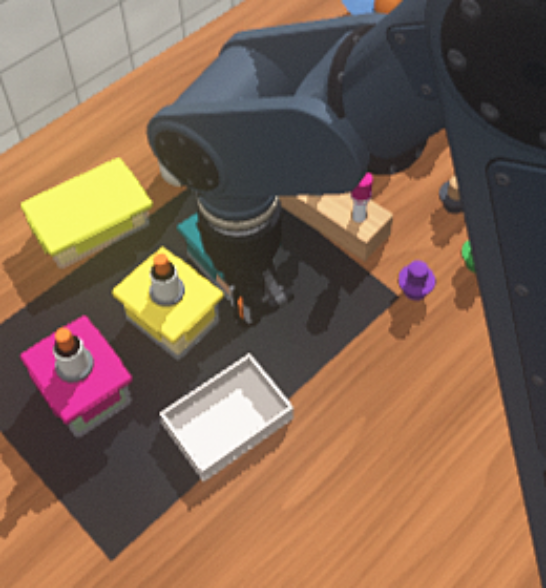

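```bash
python3 - <<'E'
from h import *
d=snap("wrist")
P=[onplane(d,u,.03) for u in ((238,52),(344,54),(334,200),(240,199))]
print(np.round(P,4),np.mean(P,0)); print(proj(d,[manip.sense()["tcp_pos"]]))
to_tool((.42,.209,.028),np.radians(-7))
E
```

```text
[[0.3938 0.316  0.03  ]
 [0.4807 0.3037 0.03  ]
 [0.4628 0.1779 0.03  ]
 [0.3756 0.1897 0.03  ]] [0.42820912 0.24681799 0.03      ]
[[285.8750587  280.28827963]]
tcp [0.4182 0.2097 0.2227] jawang -7.1 t 4.8 F [ 0.6 -0.2 -0.6] gap 16.0 q6 [0.23 0.35]
  shift [7.789 0.066 0.021] rot [-0.03 -0.   -0.02]
```

Call:
{"op": "carry_out", "data": {"commands": [[[1.8,0.12,0,0,0,0,5],[3.6,0.12,0,0,0,0,5],[5.4,0.12,0,0,0,0,5],[6.9,0.12,0,0,0,0,5],[7.75,0.12,0,0,0,0,5]]]}}

```text
t: 5.3
tcp_pos: [0.422, 0.2079, 0.0256]
tool_rot: [-0.53, -0.467, 0.532, -0.467]
force: [0.2, 0.0, -0.5]
finger_gap: 0.185
```

Call:
{"op": "carry_out", "data": {"commands": [[[0,0,0,0,0,0,5],[0,0,0,0,0,0,5],[0,0,0,0,0,0,35],[0,0,0,0,0,0,35],[0,0,0,0,0,0,35]]]}}

```text
t: 5.8
tcp_pos: [0.4216, 0.2093, 0.0299]
tool_rot: [0.531, 0.467, -0.53, 0.468]
force: [-0.7, -0.2, -0.1]
finger_gap: 0.409
```

Call:
{"op": "carry_out", "data": {"commands": [[[-0.8,0,0,0,0,0,35],[-2.5,0,0,0,0,0,35],[-4.5,0,0,0,0,0,35],[-6.2,0,0,0,0,0,45],[-6.2,0,0,0,0,0,45]]]}}

```text
t: 6.3
tcp_pos: [0.4245, 0.2103, 0.1898]
tool_rot: [0.535, 0.465, -0.526, 0.47]
force: [0.2, -0.1, 0.2]
finger_gap: 0.527
```

```bash
python3 - <<'E'
from h import *
d=snap("wrist","w4"); 
to_tool((.569,-.0568,.2),0)
E
```

```text
tcp [0.4227 0.2098 0.1874] jawang -7.2 t 6.35 F [1.3 1.5 0. ] gap 45.0 q6 [0.22 0.35]
  shift [-0.475  7.147  9.844] rot [-1.44 -0.03 -0.1 ]
```

View pics/w4.png

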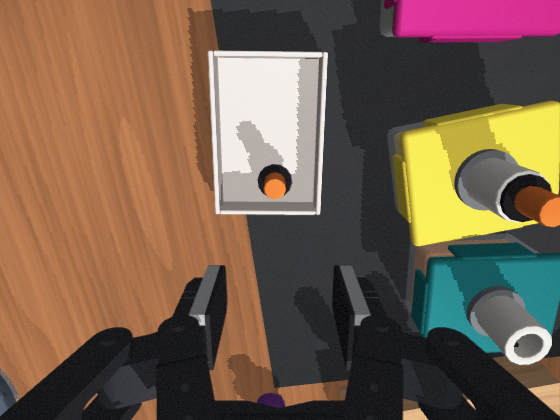

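Call:
{"op": "carry_out", "data": {"commands": [[[-0.5,4.2,6,-1.44,0,0,45],[-0.5,4.2,6,-1.44,0,0,45],[-0.5,4.2,6,-1.44,0,0,45],[-0.5,4.2,6,-1.44,0,0,45],[-0.5,4.2,6,-1.44,0,0,45]]]}}

```text
t: 6.85
tcp_pos: [0.5086, 0.0432, 0.1957]
tool_rot: [0.502, 0.498, -0.501, 0.499]
force: [0.3, 0.1, -0.3]
finger_gap: 0.527
```

```bash
python3 - <<'E'
from h import *
to_tool((.569,-.0568,.2),0)
E
```

```text
tcp [0.5086 0.0432 0.1957] jawang -0.3 t 6.85 F [ 0.3  0.1 -0.3] gap 45.0 q6 [-0.13 -0.13]
  shift [-0.162  2.439  3.987] rot [-0.06  0.02 -0.02]
```

Call:
{"op": "carry_out", "data": {"commands": [[[-0.16,2.44,4,0,0,0,45],[-0.16,2.44,4,0,0,0,45],[-0.16,2.44,4,0,0,0,45],[-0.16,2.44,4,0,0,0,45],[-0.16,2.44,4,0,0,0,45]]]}}

```text
t: 7.35
tcp_pos: [0.565, -0.0514, 0.1991]
tool_rot: [0.5, 0.501, -0.501, 0.498]
force: [-1.2, 0.9, 0.3]
finger_gap: 0.524
```

```bash
python3 - <<'E'
from h import *
d=snap("wrist","w5"); 
to_tool((.569,-.0568,.09),0)
print(proj(d,[(.569,-.0568,.125),(.4996,-.0637,.125),(.6388,-.0499,.125),(.5887,.0923,.115)]))
E
```

```text
tcp [ 0.5649 -0.0509  0.1993] jawang 0.0 t 7.4 F [-0.2  0.3 -0.8] gap 44.6 q6 [-0.29 -0.29]
  shift [4.37  0.181 0.244] rot [ 0.01 -0.02  0.04]
[[287.68639273 227.05483164]
 [177.00406141 237.10717474]
 [401.44690482 216.78307098]
 [327.27098715 -46.99460627]]
```

View pics/w5.png

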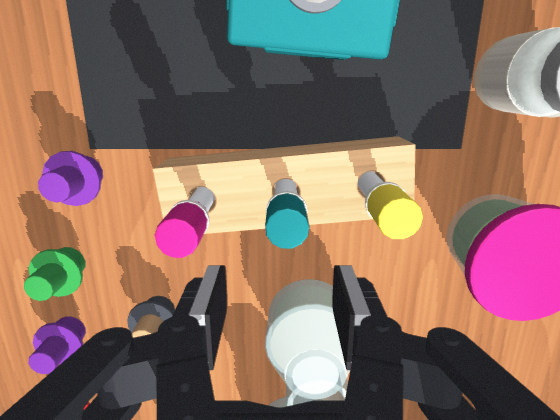

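Call:
{"op": "carry_out", "data": {"commands": [[[0.6,0.18,0.24,0,0,0,45],[2,0.18,0.24,0,0,0,45],[3.4,0.18,0.24,0,0,0,45],[4.4,0.18,0.24,0,0,0,45],[4.4,0.18,0.24,0,0,0,45]]]}}

```text
t: 7.9
tcp_pos: [0.5677, -0.057, 0.0861]
tool_rot: [0.498, 0.503, -0.501, 0.497]
force: [-1.3, 0.6, -0.2]
finger_gap: 0.528
```

Call:
{"op": "carry_out", "data": {"commands": [[[0,0,0,0,0,0,5],[0,0,0,0,0,0,5],[0,0,0,0,0,0,5],[0,0,0,0,0,0,5],[0,0,0,0,0,0,5]]], "force": 90}}

```text
t: 8.4
tcp_pos: [0.572, -0.0591, 0.0912]
tool_rot: [0.5, 0.499, -0.5, 0.5]
force: [-0.0, 0.4, 0.6]
finger_gap: 0.301
```

```bash
python3 - <<'E'
from h import *
to_tool((.5887,.0923,.26),0)
E
```

```text
tcp [ 0.572  -0.0591  0.0912] jawang -0.0 t 8.4 F [-0.   0.4  0.6] gap 25.7 q6 [-0.3 -0.3]
  shift [-6.754  0.677 -6.052] rot [-0.01  0.01 -0.02]
```

Call:
{"op": "carry_out", "data": {"commands": [[[-1.5,0,0,0,0,0,5],[-3,0,0,0,0,0,5],[-4.8,0,0,0,0,0,5],[-6.6,0,0,0,0,0,5],[-6.6,0,0,0,0,0,5]]]}}

```text
t: 8.9
tcp_pos: [0.5757, -0.0601, 0.2628]
tool_rot: [0.503, 0.495, -0.497, 0.505]
force: [0.4, -0.1, -0.7]
finger_gap: 0.306
```

Call:
{"op": "carry_out", "data": {"commands": [[[0,0.7,-6,0,0,0,5],[0,0.7,-6,0,0,0,5],[0,0.7,-6,0,0,0,5],[0,0.7,-6,0,0,0,5],[0,0.7,-6,0,0,0,5]]]}}

```text
t: 9.4
tcp_pos: [0.5885, 0.0924, 0.2549]
tool_rot: [0.499, 0.501, -0.5, 0.501]
force: [0.1, 0.6, 0.4]
finger_gap: 0.306
```

```bash
python3 - <<'E'
from h import *
for i in range(6):
    d=snap("wrist","w6"); s=manip.sense(); print(s["tcp_pos"].round(4), s["tool_rot"].round(3), s["t"])
print(proj(d,[(.5887,.0923,.115)]))
to_tool((.5887,.0923,.26),0)
E
```

```text
[0.5886 0.0911 0.2549] [ 0.499  0.5   -0.5    0.5  ] 9.45
[0.5887 0.0903 0.2549] [-0.5   -0.5    0.501 -0.5  ] 9.5
[0.5889 0.0899 0.255 ] [-0.5   -0.5    0.501 -0.5  ] 9.55
[0.5889 0.0896 0.2551] [-0.5   -0.499  0.501 -0.499] 9.6
[0.589  0.0896 0.2552] [-0.501 -0.499  0.501 -0.499] 9.65
[0.5891 0.0896 0.2553] [-0.501 -0.499  0.501 -0.499] 9.7
[[280.16578896 185.32020354]]
tcp [0.5891 0.0896 0.2553] jawang -0.2 t 9.7 F [-0.6  0.3 -1. ] gap 26.0 q6 [-0.04 -0.03]
  shift [-0.19  -0.016 -0.107] rot [-0.03  0.    0.  ]
```

View pics/w6.png

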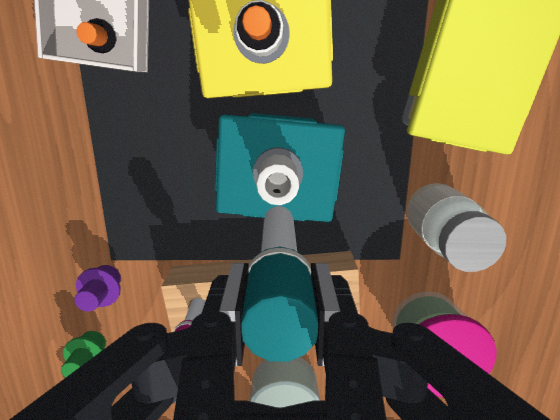

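```bash
cat > fit.py <<'E'
from h import *
import sys
# predicted outlines of mouth (given xyz) and foot from tcp, drawn on zoomed crop
def show(name,mouth,off=.081):
    d=snap("wrist"); s=manip.sense(); R=Ro.from_quat(s["tool_rot"]).as_matrix()
    foot=s["tcp_pos"]+R[:,0]*off
    im=d["image"][:,:,::-1].copy(); p=proj(d,[(mouth[0],mouth[1],.115)])[0]
    x0,y0=int(p[0])-60,int(p[1])-50; z=6
    c=cv2.resize(im[max(y0,0):y0+100,x0:x0+120],None,fx=z,fy=z,interpolation=cv2.INTER_CUBIC)
    for r,zz,ctr,col in ((.017,.115,mouth,(0,0,255)),(.010,.115,mouth,(0,0,255)),(.006,foot[2],foot,(255,0,0))):
        q=proj(d,[(ctr[0]+r*np.cos(a),ctr[1]+r*np.sin(a),zz) for a in A])-[x0,max(y0,0)]
        cv2.polylines(c,[np.round((q+.5)*z).astype(int)],True,col,1)
    q=proj(d,[foot+ -R[:,0]*h+ R[:,1]*sg*.009 for sg in (1,-1) for h in (.008,.06)])-[x0,max(y0,0)]
    q=np.round((q+.5)*z).astype(int)
    cv2.line(c,tuple(map(int,q[0])),tuple(map(int,q[1])),(255,0,0),1);cv2.line(c,tuple(map(int,q[2])),tuple(map(int,q[3])),(255,0,0),1)
    cv2.imwrite(f"pics/{name}.png",c); print("mouth px",p,"crop origin",x0,y0,"foot",foot.round(4))
    to_tool((mouth[0],mouth[1],s["tcp_pos"][2]),0)
if __name__=="__main__": show(sys.argv[1],(float(sys.argv[2]),float(sys.argv[3])))
E
python3 fit.py f1 .5887 .0923
```

```text
mouth px [280.07999389 185.39231939] crop origin 220 135 foot [0.5891 0.0898 0.1743]
tcp [0.5891 0.0898 0.2553] jawang -0.1 t 9.75 F [-0.  -0.3 -1.1] gap 25.9 q6 [-0.04 -0.03]
  shift [-0.    -0.018 -0.102] rot [-0.03  0.    0.  ]
```

View pics/f1.png

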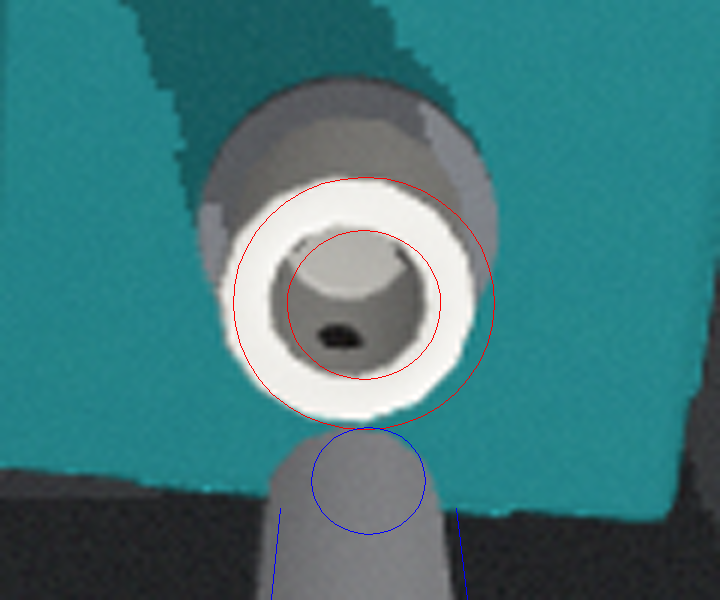

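Call:
{"op": "carry_out", "data": {"commands": [[[0.5,-0.015,-0.11,0,0,0,5],[1.2,-0.015,-0.11,0,0,0,5],[1.8,-0.015,-0.11,0,0,0,5],[2.3,-0.015,-0.11,0,0,0,5],[2.3,-0.015,-0.11,0,0,0,5]]]}}

```text
t: 10.25
tcp_pos: [0.587, 0.0937, 0.1953]
tool_rot: [-0.499, -0.501, 0.501, -0.498]
force: [-0.1, -0.5, -0.4]
finger_gap: 0.313
```

```bash
python3 fit.py f2 .5887 .0925
```

```text
mouth px [284.07048845 217.02065634] crop origin 224 167 foot [0.5877 0.0937 0.1155]
tcp [0.5879 0.0937 0.1965] jawang -0.0 t 10.3 F [-0.1 -1.6 -0.4] gap 26.4 q6 [-0.03 -0.03]
  shift [-0.     0.031  0.049] rot [-0.01 -0.    0.03]
```

View pics/f2.png

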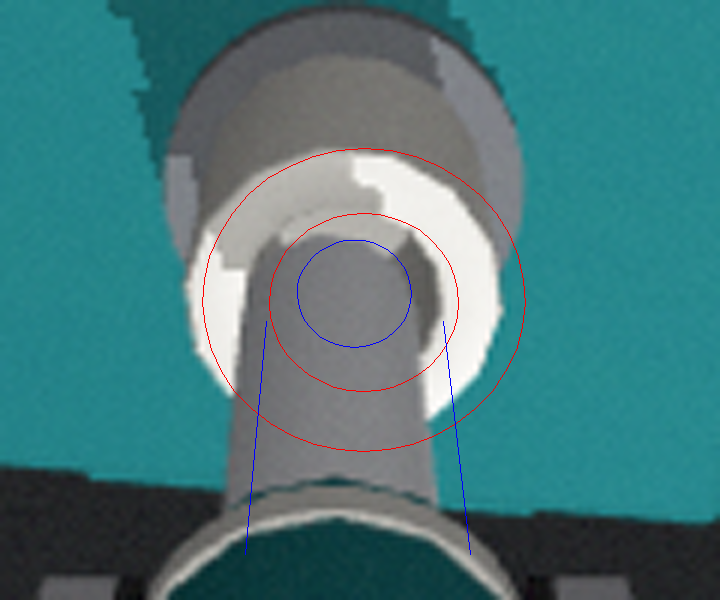

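Call:
{"op": "carry_out", "data": {"commands": [[[0,0,0,0,0,0,5],[0,0,0,0,0,0,5],[0,0,0,0,0,0,5],[0,0,0,0,0,0,5],[0,0,0,0,0,0,5]]]}}

```text
t: 10.8
tcp_pos: [0.5888, 0.0938, 0.1982]
tool_rot: [0.5, 0.5, -0.5, 0.5]
force: [0.4, -0.4, -0.4]
finger_gap: 0.306
```

```bash
python3 fit.py f3 .5887 .0925
```

```text
mouth px [280.46804319 215.60652721] crop origin 220 165 foot [0.5888 0.0938 0.1171]
tcp [0.5888 0.0938 0.1981] jawang -0.0 t 10.85 F [ 0.1 -0.6 -1.4] gap 26.2 q6 [-0.03 -0.03]
  shift [-0.    -0.003  0.054] rot [-0.01  0.   -0.01]
```

View pics/f3.png

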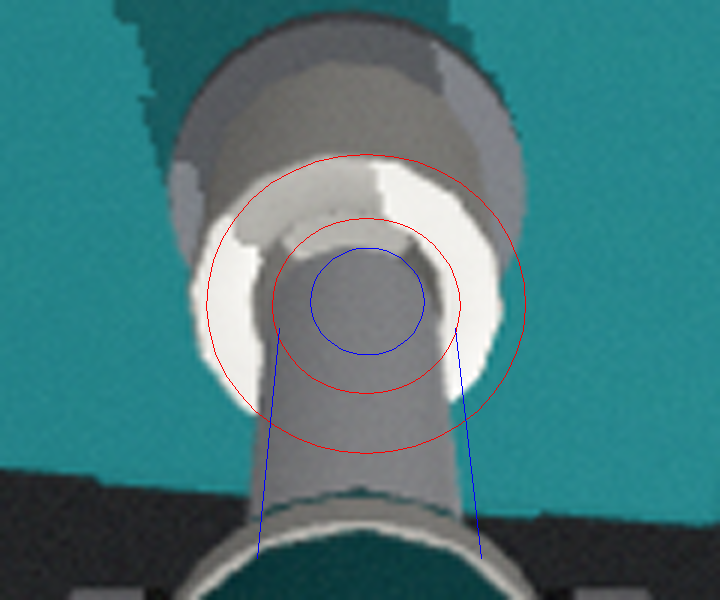

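Call:
{"op": "carry_out", "data": {"commands": [[[0,-0.026,0.035,0,0,0,5],[0.2,-0.026,0.035,0,0,0,5],[0.4,-0.026,0.035,0,0,0,5],[0.55,-0.026,0.035,0,0,0,5],[0.55,-0.026,0.035,0,0,0,5]]]}}

```text
t: 11.35
tcp_pos: [0.5879, 0.0928, 0.1832]
tool_rot: [-0.5, -0.5, 0.5, -0.5]
force: [0.4, -0.1, -0.7]
finger_gap: 0.313
```

Call:
{"op": "carry_out", "data": {"commands": [[[0.2,0,0,0,0,0,5],[0.4,0,0,0,0,0,5],[0.6,0,0,0,0,0,5],[0.8,0,0,0,0,0,5],[0.8,0,0,0,0,0,5]]]}}

```text
t: 11.85
tcp_pos: [0.5879, 0.0928, 0.1631]
tool_rot: [-0.5, -0.5, 0.5, -0.5]
force: [1.0, -0.7, -2.5]
finger_gap: 0.306
```

Call:
{"op": "carry_out", "data": {"commands": [[[0.08,0,0,0,0,0,5],[0.16,0,0,0,0,0,5],[0.22,0,0,0,0,0,5],[0.22,0,0,0,0,0,5],[0.22,0,0,0,0,0,5]]]}}

```text
t: 12.35
tcp_pos: [0.5881, 0.0929, 0.1586]
tool_rot: [0.5, 0.5, -0.5, 0.5]
force: [0.2, -0.4, 1.4]
finger_gap: 0.306
```

```bash
python3 - <<'E'
from h import *
to_tool((.5887,.0923,.159),0)
d=snap("wrist","w7")
sc=snap("side"); cv2.imwrite("pics/s7.png",cv2.resize(sc["image"][150:300,150:350,::-1],None,fx=4,fy=4))
E
```

```text
tcp [0.5881 0.0929 0.1586] jawang -0.0 t 12.35 F [ 0.2 -0.4  1.4] gap 26.2 q6 [-0.03 -0.03]
  shift [-0.017  0.023  0.026] rot [-0.01 -0.   -0.  ]
```

View pics/w7.png

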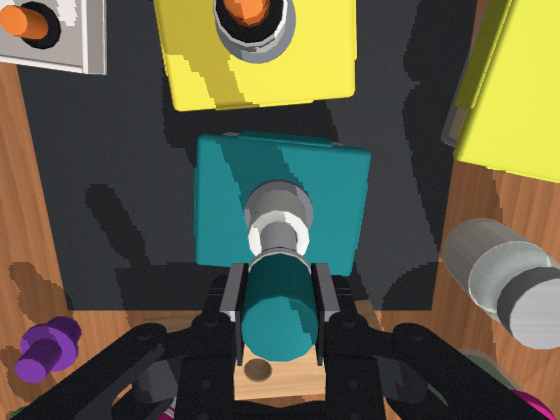

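View pics/s7.png

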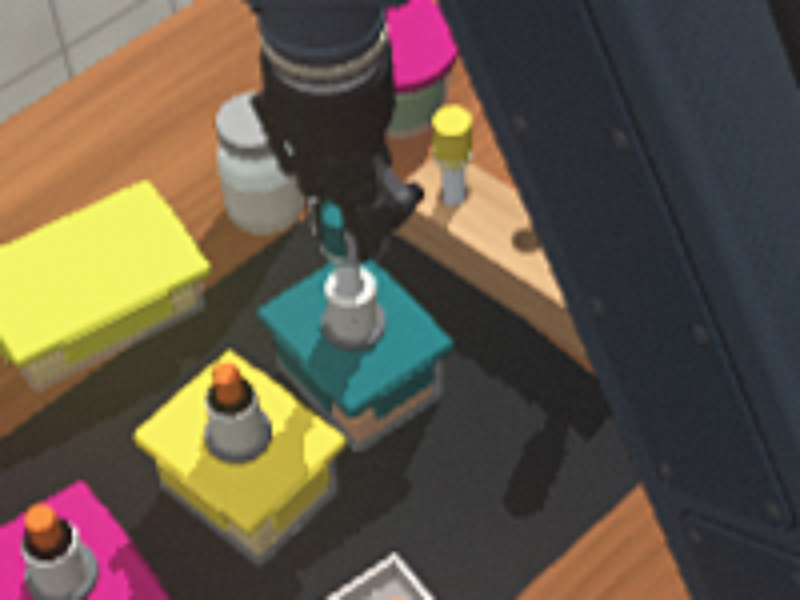

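Call:
{"op": "carry_out", "data": {"commands": [[[0.04,0,0,0,0,0,5],[0.08,0,0,0,0,0,5],[0.12,0,0,0,0,0,5],[0.12,0,0,0,0,0,5],[0.12,0,0,0,0,0,5]]]}}

```text
t: 12.95
tcp_pos: [0.5883, 0.093, 0.1584]
tool_rot: [0.5, 0.5, -0.5, 0.5]
force: [-3.3, -1.0, 15.5]
finger_gap: 0.31
```

Call:
{"op": "carry_out", "data": {"commands": [[[0.05,0,0,0,0,0,5],[0.1,0,0,0,0,0,5],[0.1,0,0,0,0,0,5],[0.1,0,0,0,0,0,5],[0.1,0,0,0,0,0,5]]]}}

```text
t: 13.45
tcp_pos: [0.5885, 0.093, 0.1583]
tool_rot: [0.501, 0.499, -0.499, 0.501]
force: [-7.2, -0.3, 28.5]
finger_gap: 0.305
```

Call:
{"op": "carry_out", "data": {"commands": [[[-0.2,0,0,0,0,0,5],[-0.2,0,0,0,0,0,45],[-0.2,0,0,0,0,0,45],[-0.2,0,0,0,0,0,45],[-0.2,0,0,0,0,0,45]]]}}

```text
t: 13.95
tcp_pos: [0.5877, 0.093, 0.1573]
tool_rot: [-0.5, -0.5, 0.5, -0.499]
force: [0.5, -0.8, 0.3]
finger_gap: 0.528
```

Call:
{"op": "carry_out", "data": {"commands": [[[-1,0,0,0,0,0,45],[-2.4,0,0,0,0,0,45],[-3.6,0,0,0,0,0,45],[-3.6,0,0,0,0,0,45],[-3.6,0,0,0,0,0,45]]]}}

```text
t: 14.45
tcp_pos: [0.5881, 0.093, 0.2483]
tool_rot: [0.5, 0.5, -0.5, 0.5]
force: [-0.3, 0.6, -0.3]
finger_gap: 0.525
```

```bash
cat > ins.py <<'E'
from h import *
import sys
# overlay predicted inserted tube head outline on side and scene
def chk(name,x,y):
    out=[]
    for n in ("scene","side"):
        d=snap(n); im=d["image"][:,:,::-1].copy(); p=proj(d,[(x,y,.15)])[0].astype(int); x0,y0=p[0]-40,p[1]-45
        c=cv2.resize(im[y0:y0+90,x0:x0+65],None,fx=6,fy=6,interpolation=cv2.INTER_CUBIC)
        for r,a,b in ((.014,.153,.193),(.017,.07,.115)):
            h=cv2.convexHull(proj(d,cyl(x,y,r,a,b)).astype(np.float32))[:,0]
            cv2.polylines(c,[np.round((h-[x0,y0]+.5)*6).astype(int)],True,(0,0,255),1)
        out.append(c)
    cv2.imwrite(f"pics/{name}.png",np.hstack(out))
chk(sys.argv[1],float(sys.argv[2]),float(sys.argv[3]))
E
python3 ins.py i1 .5882 .0928; python3 -c "
from h import *
to_tool((.5754,.2055,.25),0)"
```

```text
tcp [0.587  0.093  0.2466] jawang -0.0 t 14.55 F [-0.4  0.5 -0.9] gap 45.1 q6 [-0.03 -0.03]
  shift [-0.135 -0.466 -4.5  ] rot [-0.01 -0.    0.04]
```

View pics/i1.png

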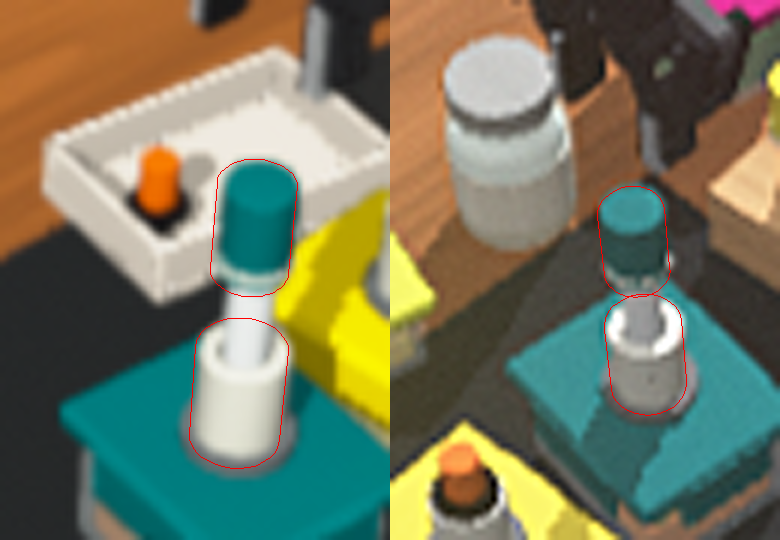

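Call:
{"op": "carry_out", "data": {"commands": [[[-0.1,-0.48,-4.5,0,0,0,45],[-0.1,-0.48,-4.5,0,0,0,45],[-0.1,-0.48,-4.5,0,0,0,45],[-0.1,-0.48,-4.5,0,0,0,45],[-0.1,-0.48,-4.5,0,0,0,45]]]}}

```text
t: 15.05
tcp_pos: [0.5757, 0.2047, 0.2494]
tool_rot: [-0.499, -0.5, 0.501, -0.5]
force: [-0.5, -0.7, -0.1]
finger_gap: 0.529
```

```bash
python3 - <<'E'
from h import *
d=snap("wrist","w8"); 
to_tool((.5754,.2055,.125),0)
print(proj(d,[(.5754,.2055,.143)]))
E
```

```text
tcp [0.576  0.2041 0.2496] jawang -0.1 t 15.1 F [0.3 0.2 0.3] gap 45.1 q6 [0.16 0.16]
  shift [ 4.985 -0.014 -0.061] rot [-0.01  0.01  0.02]
[[280.60605142 200.98254749]]
```

View pics/w8.png

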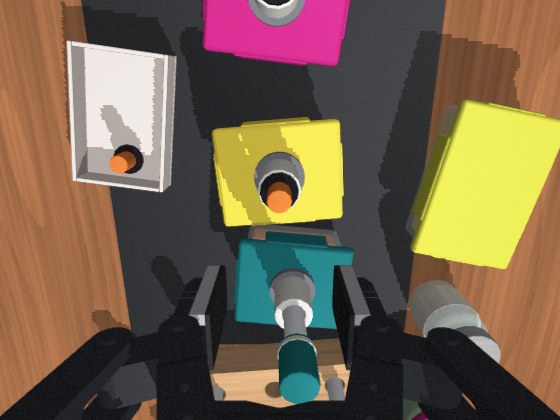

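Call:
{"op": "carry_out", "data": {"commands": [[[1.2,0,-0.05,0,0,0,45],[2.8,0,-0.05,0,0,0,45],[4.2,0,-0.05,0,0,0,45],[4.97,0,-0.05,0,0,0,45],[4.97,0,-0.05,0,0,0,45]]]}}

```text
t: 15.6
tcp_pos: [0.574, 0.2043, 0.1229]
tool_rot: [-0.498, -0.501, 0.503, -0.498]
force: [-0.5, 0.1, 0.3]
finger_gap: 0.527
```

Call:
{"op": "carry_out", "data": {"commands": [[[0,0,0,0,0,0,5],[0,0,0,0,0,0,5],[0,0,0,0,0,0,5],[0,0,0,0,0,0,5],[0,0,0,0,0,0,5]]], "force": 60}}

```text
t: 16.1
tcp_pos: [0.5764, 0.2063, 0.128]
tool_rot: [0.5, 0.499, -0.5, 0.501]
force: [-2.7, -2.4, 6.6]
finger_gap: 0.177
```

Call:
{"op": "carry_out", "data": {"commands": [[[-0.4,0,0,0,0,0,5],[-1,0,0,0,0,0,5],[-2.5,0,0,0,0,0,5],[-4,0,0,0,0,0,5],[-4,0,0,0,0,0,5]]]}}

```text
t: 16.6
tcp_pos: [0.5806, 0.2079, 0.2332]
tool_rot: [0.504, 0.497, -0.496, 0.503]
force: [1.0, 0.5, -0.2]
finger_gap: 0.177
```

Call:
{"op": "carry_out", "data": {"commands": [[[0,-5.9,-1.66,1.6,0,0,5],[0,-5.9,-1.66,1.6,0,0,5],[0,-5.9,-1.66,1.6,0,0,5],[0,-5.9,-1.66,1.6,0,0,5],[0,-5.9,-1.66,1.6,0,0,5]]]}}

```text
t: 17.1
tcp_pos: [0.4278, 0.249, 0.2268]
tool_rot: [0.534, 0.464, -0.533, 0.465]
force: [0.7, -0.3, 0.4]
finger_gap: 0.178
```

```bash
python3 - <<'E'
from h import *
for i in range(4): d=snap("wrist","w9"); 
to_tool((.428,.247,.029),np.radians(-8))
E
```

```text
tcp [0.4307 0.2483 0.2265] jawang -8.1 t 17.3 F [-0.1 -0.6 -0.3] gap 15.6 q6 [0.3  0.44]
  shift [ 7.901 -0.115  0.072] rot [-0.02 -0.01 -0.02]
```

View pics/w9.png

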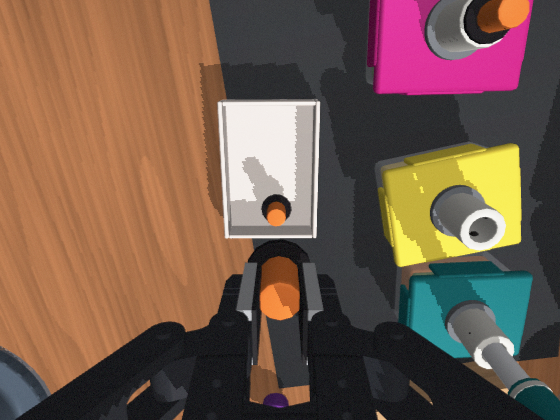

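Call:
{"op": "carry_out", "data": {"commands": [[[1.8,-0.1,0.06,0,0,0,5],[3.6,-0.1,0.06,0,0,0,5],[5.4,-0.1,0.06,0,0,0,5],[6.9,-0.1,0.06,0,0,0,5],[7.8,-0.1,0.06,0,0,0,5]]]}}

```text
t: 17.8
tcp_pos: [0.4264, 0.2464, 0.0281]
tool_rot: [-0.533, -0.464, 0.535, -0.463]
force: [-0.4, 0.1, -0.4]
finger_gap: 0.183
```

Call:
{"op": "carry_out", "data": {"commands": [[[0,0,0,0,0,0,5],[0,0,0,0,0,0,5],[0,0,0,0,0,0,35],[0,0,0,0,0,0,35],[0,0,0,0,0,0,35]]]}}

```text
t: 18.3
tcp_pos: [0.4267, 0.2474, 0.0325]
tool_rot: [0.535, 0.463, -0.533, 0.464]
force: [-0.2, -0.5, -0.1]
finger_gap: 0.416
```

Call:
{"op": "carry_out", "data": {"commands": [[[-0.8,0,0,0,0,0,35],[-2.5,0,0,0,0,0,35],[-4.5,0,0,0,0,0,35],[-6.6,0,0,0,0,0,45],[-7.4,0,0,0,0,0,45]]]}}

```text
t: 18.8
tcp_pos: [0.4277, 0.2479, 0.2215]
tool_rot: [0.537, 0.463, -0.531, 0.465]
force: [0.7, 0.4, -0.1]
finger_gap: 0.526
```

```bash
python3 - <<'E'
from h import *
d=snap("wrist","w10"); 
to_tool((.6388,-.0499,.21),0)
E
```

```text
tcp [0.4291 0.2484 0.2235] jawang -8.0 t 18.85 F [0.8 0.9 2.8] gap 44.9 q6 [0.3  0.44]
  shift [ 0.601  9.961 10.652] rot [-1.6  -0.06 -0.14]
```

View pics/w10.png

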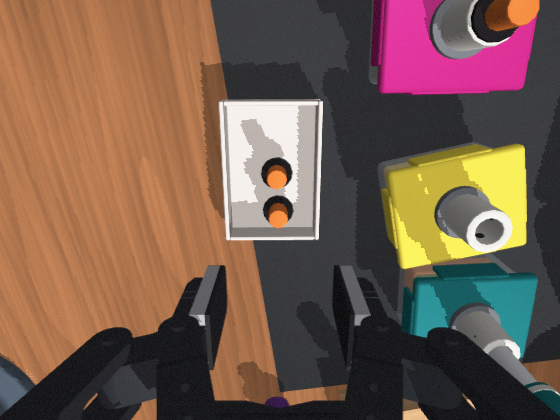

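Call:
{"op": "carry_out", "data": {"commands": [[[-0.2,3.7,8.7,-1.6,0,0,45],[-0.2,3.7,8.7,-1.6,0,0,45],[-0.2,3.7,8.7,-1.6,0,0,45],[-0.2,3.7,8.7,-1.6,0,0,45],[-0.2,3.7,8.7,-1.6,0,0,45]]]}}

```text
t: 19.35
tcp_pos: [0.4873, 0.0166, 0.2217]
tool_rot: [0.5, 0.499, -0.5, 0.5]
force: [1.7, 0.3, -0.4]
finger_gap: 0.53
```

Call:
{"op": "carry_out", "data": {"commands": [[[0,5.95,2.8,0,0,0,45],[0,5.95,2.8,0,0,0,45],[1,5.95,2.8,0,0,0,45],[1,5.95,2.8,0,0,0,45],[1,5.95,2.8,0,0,0,45]]]}}

```text
t: 19.85
tcp_pos: [0.6371, -0.0527, 0.1945]
tool_rot: [-0.5, -0.5, 0.501, -0.499]
force: [-0.6, 0.4, -1.3]
finger_gap: 0.528
```

```bash
python3 - <<'E'
from h import *
for i in range(3): d=snap("wrist","w11"); 
to_tool((.6388,-.0499,.09),0)
print(proj(d,[(.6388,-.0499,.125)]))
E
```

```text
tcp [ 0.6345 -0.0505  0.1963] jawang -0.0 t 20.0 F [-0.7 -0.4 -0.5] gap 44.8 q6 [-0.25 -0.25]
  shift [ 4.251  0.18  -0.021] rot [-0.   -0.01  0.02]
[[287.87116197 219.27557458]]
```

View pics/w11.png

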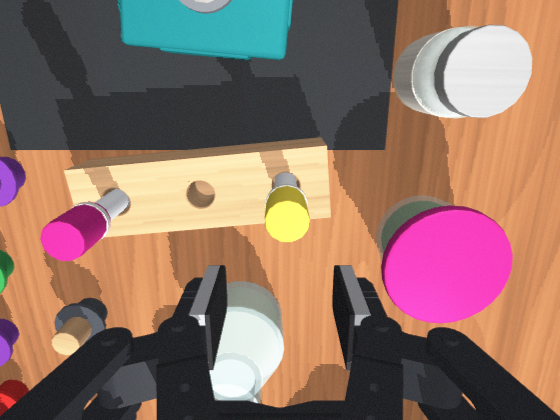

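Call:
{"op": "carry_out", "data": {"commands": [[[0.6,0.18,0.03,0,0,0,45],[2,0.18,0.03,0,0,0,45],[3.4,0.18,0.03,0,0,0,45],[4.25,0.18,0.03,0,0,0,45],[4.25,0.18,0.03,0,0,0,45]]]}}

```text
t: 20.5
tcp_pos: [0.6368, -0.0506, 0.0864]
tool_rot: [0.498, 0.503, -0.501, 0.497]
force: [-0.3, 0.0, 0.4]
finger_gap: 0.526
```

Call:
{"op": "carry_out", "data": {"commands": [[[0,0,0,0,0,0,5],[0,0,0,0,0,0,5],[0,0,0,0,0,0,5],[0,0,0,0,0,0,5],[0,0,0,0,0,0,5]]], "force": 90}}

```text
t: 21.0
tcp_pos: [0.6408, -0.0521, 0.091]
tool_rot: [0.5, 0.499, -0.5, 0.5]
force: [0.3, 0.4, 2.5]
finger_gap: 0.307
```

Call:
{"op": "carry_out", "data": {"commands": [[[-1.5,0,0,0,0,0,5],[-3,0,0,0,0,0,5],[-4.8,0,0,0,0,0,5],[-6.8,0,0,0,0,0,5],[-8,0,0,0,0,0,5]]]}}

```text
t: 21.5
tcp_pos: [0.6417, -0.0523, 0.295]
tool_rot: [0.501, 0.498, -0.499, 0.502]
force: [-0.4, -0.5, 0.5]
finger_gap: 0.303
```

```bash
python3 - <<'E'
from h import *
to_tool((.5754,.2055,.29),0)
E
```

```text
tcp [ 0.6417 -0.0523  0.295 ] jawang -0.0 t 21.5 F [-0.4 -0.5  0.5] gap 25.9 q6 [-0.25 -0.25]
  shift [  0.164  -2.658 -10.311] rot [-0.01  0.02 -0.07]
```

Call:
{"op": "carry_out", "data": {"commands": [[[-0.6,0,-1,0,0,0,5],[-0.6,0,-3,0,0,0,5],[-0.6,-1.2,-5,0,0,0,5],[-0.6,-1.2,-7,0,0,0,5],[-0.6,-2.6,-8.5,0,0,0,5]]]}}

```text
t: 22.0
tcp_pos: [0.5813, 0.1572, 0.3053]
tool_rot: [0.501, 0.499, -0.499, 0.501]
force: [-0.3, 0.5, 0.0]
finger_gap: 0.302
```

Call:
{"op": "carry_out", "data": {"commands": [[[0,0,-1.7,0,0,0,5],[0.6,0,-1.7,0,0,0,5],[1.2,0,-1.7,0,0,0,5],[1.6,0,-1.7,0,0,0,5],[1.6,0,-1.7,0,0,0,5]]]}}

```text
t: 22.5
tcp_pos: [0.5788, 0.1972, 0.2635]
tool_rot: [-0.499, -0.501, 0.501, -0.499]
force: [0.5, 0.0, -0.8]
finger_gap: 0.302
```

```bash
python3 - <<'E'
from h import *
for i in range(5): snap("wrist","w12")
E
python3 fit.py f4 .5754 .2055
```

```text
mouth px [273.6748388  175.03247566] crop origin 213 125 foot [0.5807 0.1972 0.1849]
tcp [0.5805 0.1972 0.2659] jawang -0.1 t 22.8 F [-0.6  0.2 -0.5] gap 25.9 q6 [0.15 0.15]
  shift [-0.    -0.206 -0.332] rot [-0.01 -0.   -0.02]
```

View pics/f4.png

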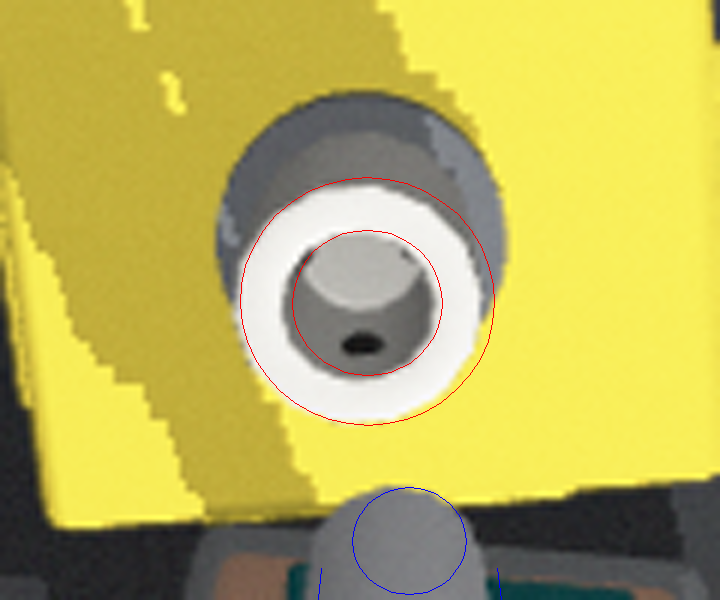

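Call:
{"op": "carry_out", "data": {"commands": [[[0.2,-0.18,-0.325,0,0,0,5],[1,-0.18,-0.325,0,0,0,5],[1.8,-0.18,-0.325,0,0,0,5],[2.5,-0.18,-0.325,0,0,0,5],[2.6,-0.18,-0.325,0,0,0,5]]]}}

```text
t: 23.3
tcp_pos: [0.5734, 0.2058, 0.1977]
tool_rot: [-0.499, -0.501, 0.502, -0.499]
force: [0.1, 0.1, -0.9]
finger_gap: 0.299
```

Call:
{"op": "carry_out", "data": {"commands": [[[0,0,0,0,0,0,5],[0,0,0,0,0,0,5],[0,0,0,0,0,0,5],[0,0,0,0,0,0,5],[0,0,0,0,0,0,5]]]}}

```text
t: 23.8
tcp_pos: [0.5757, 0.2056, 0.2007]
tool_rot: [0.5, 0.5, -0.5, 0.5]
force: [-0.8, -0.5, 0.0]
finger_gap: 0.305
```

```bash
python3 fit.py f5 .576 .2053
```

```text
mouth px [281.00747106 212.79713471] crop origin 221 162 foot [0.5757 0.2056 0.1195]
tcp [0.5756 0.2056 0.2005] jawang -0.0 t 23.85 F [-0.4  0.6  0.3] gap 26.1 q6 [0.16 0.16]
  shift [0.    0.015 0.012] rot [-0.01 -0.   -0.01]
```

View pics/f5.png

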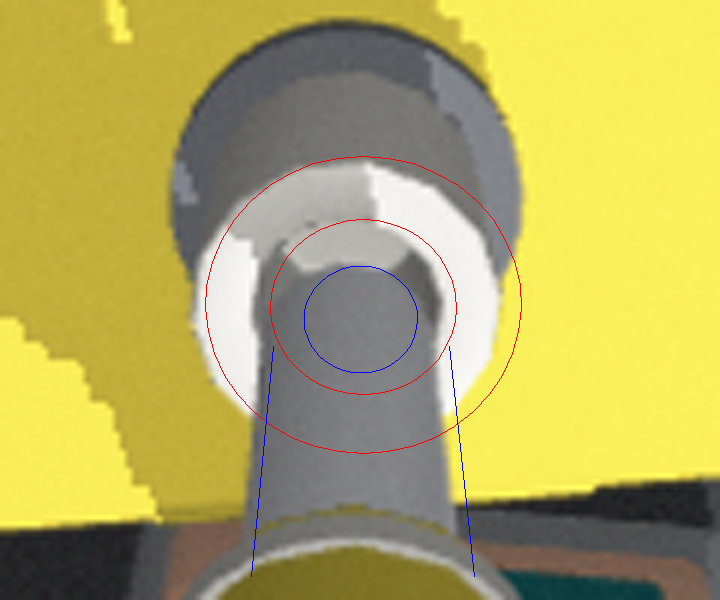

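Call:
{"op": "carry_out", "data": {"commands": [[[0,0,0.02,0,0,0,5],[0.2,0,0.02,0,0,0,5],[0.4,0,0.02,0,0,0,5],[0.6,0,0.02,0,0,0,5],[0.65,0,0.02,0,0,0,5]]]}}

```text
t: 24.35
tcp_pos: [0.5754, 0.2049, 0.1829]
tool_rot: [-0.5, -0.5, 0.5, -0.5]
force: [0.2, 0.7, 0.9]
finger_gap: 0.306
```

Call:
{"op": "carry_out", "data": {"commands": [[[0.2,0,0,0,0,0,5],[0.4,0,0,0,0,0,5],[0.6,0,0,0,0,0,5],[0.8,0,0,0,0,0,5],[0.85,0,0,0,0,0,5]]]}}

```text
t: 24.85
tcp_pos: [0.5754, 0.205, 0.162]
tool_rot: [-0.5, -0.5, 0.5, -0.5]
force: [0.1, -0.4, 1.7]
finger_gap: 0.303
```

Call:
{"op": "carry_out", "data": {"commands": [[[0.06,0,0,0,0,0,5],[0.12,0,0,0,0,0,5],[0.18,0,0,0,0,0,5],[0.24,0,0,0,0,0,5],[0.24,0,0,0,0,0,5]]]}}

```text
t: 25.35
tcp_pos: [0.5757, 0.2052, 0.1588]
tool_rot: [0.5, 0.5, -0.5, 0.5]
force: [-1.7, -1.9, 12.4]
finger_gap: 0.31
```

Call:
{"op": "carry_out", "data": {"commands": [[[0.06,0,0,0,0,0,5],[0.12,0,0,0,0,0,5],[0.12,0,0,0,0,0,5],[0.12,0,0,0,0,0,5],[0.12,0,0,0,0,0,5]]]}}

```text
t: 25.85
tcp_pos: [0.5759, 0.2053, 0.1587]
tool_rot: [0.501, 0.499, -0.499, 0.501]
force: [-6.3, -3.0, 25.7]
finger_gap: 0.307
```

Call:
{"op": "carry_out", "data": {"commands": [[[-0.2,0,0,0,0,0,5],[-0.2,0,0,0,0,0,45],[-0.2,0,0,0,0,0,45],[-0.2,0,0,0,0,0,45],[-0.2,0,0,0,0,0,45]]]}}

```text
t: 26.35
tcp_pos: [0.5751, 0.2051, 0.1577]
tool_rot: [-0.5, -0.5, 0.501, -0.5]
force: [-0.3, -1.3, 0.3]
finger_gap: 0.525
```

Call:
{"op": "carry_out", "data": {"commands": [[[-1,0,0,0,0,0,45],[-2.4,0,0,0,0,0,45],[-3.6,0,0,0,0,0,45],[-3.6,0,0,0,0,0,45],[-3.6,0,0,0,0,0,45]]]}}

```text
t: 26.85
tcp_pos: [0.5756, 0.2051, 0.2488]
tool_rot: [0.5, 0.5, -0.5, 0.5]
force: [-0.1, 0.4, 0.3]
finger_gap: 0.53
```

```bash
python3 ins.py i2 .5755 .205; python3 -c "
from h import *
to_tool((.5738,.3468,.25),0)"
```

```text
tcp [0.5744 0.2049 0.2471] jawang -0.0 t 26.95 F [-0.5 -0.1  0.3] gap 45.1 q6 [0.16 0.16]
  shift [-0.12  -0.028 -5.675] rot [-0.01  0.01  0.03]
```

View pics/i2.png

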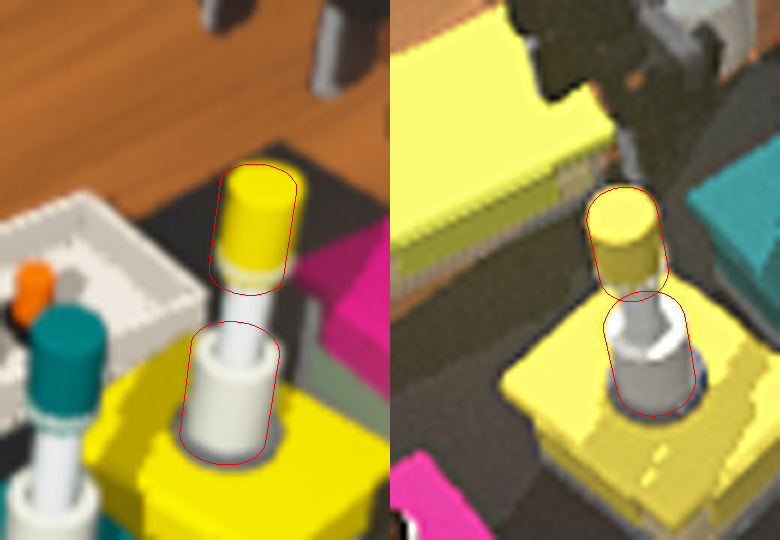

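Call:
{"op": "carry_out", "data": {"commands": [[[-0.1,-0.04,-5.66,0,0,0,45],[-0.1,-0.04,-5.66,0,0,0,45],[-0.1,-0.04,-5.66,0,0,0,45],[-0.1,-0.04,-5.66,0,0,0,45],[-0.1,-0.04,-5.66,0,0,0,45]]]}}

```text
t: 27.45
tcp_pos: [0.5733, 0.3471, 0.2489]
tool_rot: [-0.498, -0.501, 0.501, -0.5]
force: [1.0, -1.0, 0.2]
finger_gap: 0.531
```

```bash
python3 - <<'E'
from h import *
for i in range(3): d=snap("wrist","w13"); 
to_tool((.5738,.3468,.125),0)
print(proj(d,[(.5738,.3468,.143)]))
E
```

```text
tcp [0.5743 0.3451 0.25  ] jawang -0.1 t 27.6 F [ 0.4 -0.6  0.4] gap 45.3 q6 [0.37 0.38]
  shift [ 5.001 -0.008 -0.074] rot [-0.02  0.01  0.02]
[[280.87379836 200.04042097]]
```

View pics/w13.png

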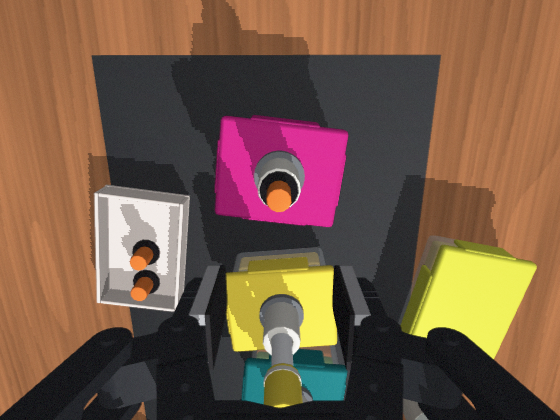

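Call:
{"op": "carry_out", "data": {"commands": [[[1.2,0,-0.06,0,0,0,45],[2.8,0,-0.06,0,0,0,45],[4.2,0,-0.06,0,0,0,45],[4.97,0,-0.06,0,0,0,45],[4.97,0,-0.06,0,0,0,45]]]}}

```text
t: 28.1
tcp_pos: [0.5723, 0.3453, 0.1231]
tool_rot: [-0.498, -0.5, 0.503, -0.498]
force: [-0.1, -1.0, 0.0]
finger_gap: 0.525
```

Call:
{"op": "carry_out", "data": {"commands": [[[0,0,0,0,0,0,5],[0,0,0,0,0,0,5],[0,0,0,0,0,0,5],[0,0,0,0,0,0,5],[0,0,0,0,0,0,5]]], "force": 60}}

```text
t: 28.6
tcp_pos: [0.5745, 0.348, 0.1288]
tool_rot: [0.5, 0.5, -0.5, 0.5]
force: [-3.0, -0.6, 6.6]
finger_gap: 0.18
```

Call:
{"op": "carry_out", "data": {"commands": [[[-0.4,0,0,0,0,0,5],[-1,0,0,0,0,0,5],[-2.5,0,0,0,0,0,5],[-4,0,0,0,0,0,5],[-4,0,0,0,0,0,5]]]}}

```text
t: 29.1
tcp_pos: [0.5791, 0.35, 0.2352]
tool_rot: [0.505, 0.498, -0.495, 0.502]
force: [0.2, -0.6, 0.9]
finger_gap: 0.182
```

Call:
{"op": "carry_out", "data": {"commands": [[[0,-5.6,2.48,1.6,0,0,5],[0,-5.6,2.48,1.6,0,0,5],[0,-5.6,2.48,1.6,0,0,5],[0,-5.6,2.48,1.6,0,0,5],[0,-5.6,2.48,1.6,0,0,5]]]}}

```text
t: 29.6
tcp_pos: [0.4336, 0.2859, 0.2276]
tool_rot: [0.534, 0.464, -0.533, 0.464]
force: [0.3, 1.1, 0.3]
finger_gap: 0.177
```

```bash
python3 - <<'E'
from h import *
for i in range(4): d=snap("wrist","w14"); 
to_tool((.4335,.2846,.03),np.radians(-8))
E
```

```text
tcp [0.437  0.287  0.2275] jawang -8.0 t 29.8 F [ 0.1 -0.6  0.5] gap 15.6 q6 [0.37 0.51]
  shift [ 7.9   -0.151  0.128] rot [-0.01 -0.02 -0.04]
```

View pics/w14.png

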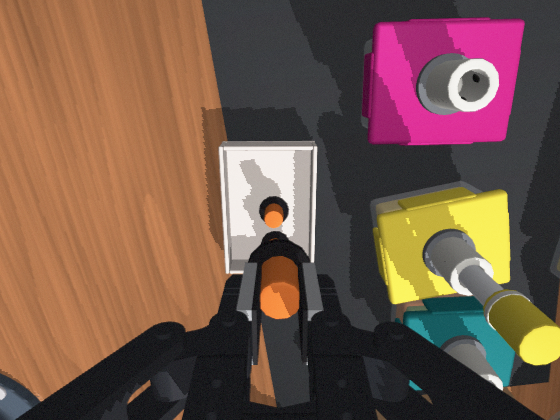

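Call:
{"op": "carry_out", "data": {"commands": [[[1.8,-0.14,0.12,0,0,0,5],[3.6,-0.14,0.12,0,0,0,5],[5.4,-0.14,0.12,0,0,0,5],[6.9,-0.14,0.12,0,0,0,5],[7.8,-0.14,0.12,0,0,0,5]]]}}

```text
t: 30.3
tcp_pos: [0.4312, 0.2837, 0.0285]
tool_rot: [-0.533, -0.464, 0.535, -0.463]
force: [0.2, 0.2, 14.3]
finger_gap: 0.177
```

Call:
{"op": "carry_out", "data": {"commands": [[[0,0,0,0,0,0,5],[0,0,0,0,0,0,5],[0,0,0,0,0,0,35],[0,0,0,0,0,0,35],[0,0,0,0,0,0,35]]]}}

```text
t: 30.8
tcp_pos: [0.4313, 0.284, 0.0329]
tool_rot: [0.535, 0.464, -0.533, 0.464]
force: [-0.4, 0.5, 0.3]
finger_gap: 0.414
```

Call:
{"op": "carry_out", "data": {"commands": [[[-0.8,0,0,0,0,0,35],[-2.5,0,0,0,0,0,35],[-4.5,0,0,0,0,0,35],[-6.6,0,0,0,0,0,45],[-7.6,0,0,0,0,0,45]]]}}

```text
t: 31.3
tcp_pos: [0.432, 0.2843, 0.2267]
tool_rot: [0.536, 0.463, -0.531, 0.465]
force: [1.2, 0.7, -0.6]
finger_gap: 0.523
```

```bash
python3 - <<'E'
from h import *
d=snap("wrist","w15"); 
to_tool((.48,.1,.22),0)
E
```

```text
tcp [0.4339 0.2852 0.2299] jawang -8.0 t 31.35 F [1.4 1.1 1.8] gap 45.3 q6 [0.37 0.51]
  shift [0.382 2.85  7.083] rot [-1.6  -0.07 -0.15]
```

View pics/w15.png

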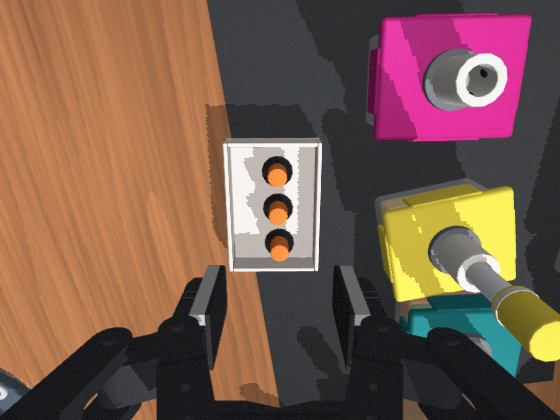

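Call:
{"op": "carry_out", "data": {"commands": [[[0.38,2.85,7.08,-1.6,0,0,45],[0.38,2.85,7.08,-1.6,0,0,45],[0.38,2.85,7.08,-1.6,0,0,45],[0.38,2.85,7.08,-1.6,0,0,45],[0.38,2.85,7.08,-1.6,0,0,45]]]}}

```text
t: 31.85
tcp_pos: [0.4781, 0.0938, 0.2126]
tool_rot: [0.502, 0.497, -0.502, 0.499]
force: [0.2, -0.3, -0.5]
finger_gap: 0.526
```

Call:
{"op": "carry_out", "data": {"commands": [[[0,0.78,6.55,0,0,0,45],[0,0.78,6.55,0,0,0,45],[0.8,0.78,6.55,0,0,0,45],[0.8,0.78,6.55,0,0,0,45],[0.8,0.78,6.55,0,0,0,45]]]}}

```text
t: 32.35
tcp_pos: [0.4959, -0.0671, 0.1918]
tool_rot: [-0.501, -0.499, 0.501, -0.499]
force: [0.1, -0.1, 0.3]
finger_gap: 0.528
```

```bash
python3 - <<'E'
from h import *
for i in range(3): d=snap("wrist","w16"); 
to_tool((.4996,-.0637,.09),0)
print(proj(d,[(.4996,-.0637,.125)]))
E
```

```text
tcp [ 0.4954 -0.064   0.1925] jawang 0.0 t 32.5 F [-0.  -0.6 -0.2] gap 45.5 q6 [-0.35 -0.35]
  shift [ 4.101  0.169 -0.01 ] rot [ 0.   -0.01  0.  ]
[[288.00112372 221.4124332 ]]
```

View pics/w16.png

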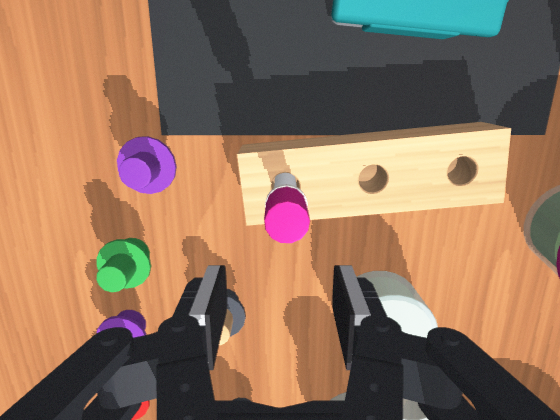

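Call:
{"op": "carry_out", "data": {"commands": [[[0.6,0.17,0.01,0,0,0,45],[2,0.17,0.01,0,0,0,45],[3.4,0.17,0.01,0,0,0,45],[4.1,0.17,0.01,0,0,0,45],[4.1,0.17,0.01,0,0,0,45]]]}}

```text
t: 33.0
tcp_pos: [0.4983, -0.0632, 0.0881]
tool_rot: [0.499, 0.502, -0.5, 0.499]
force: [-1.0, 0.6, -0.3]
finger_gap: 0.528
```

Call:
{"op": "carry_out", "data": {"commands": [[[0,0,0,0,0,0,5],[0,0,0,0,0,0,5],[0,0,0,0,0,0,5],[0,0,0,0,0,0,5],[0,0,0,0,0,0,5]]], "force": 90}}

```text
t: 33.5
tcp_pos: [0.5009, -0.0658, 0.0909]
tool_rot: [0.501, 0.499, -0.5, 0.501]
force: [-0.6, 0.6, 7.0]
finger_gap: 0.302
```

Call:
{"op": "carry_out", "data": {"commands": [[[-1.5,0,0,0,0,0,5],[-3,0,0,0,0,0,5],[-4.8,0,0,0,0,0,5],[-6.8,0,0,0,0,0,5],[-8.2,0,0,0,0,0,5]]]}}

```text
t: 34.0
tcp_pos: [0.5006, -0.0659, 0.2982]
tool_rot: [0.501, 0.499, -0.5, 0.501]
force: [0.5, 0.7, -0.4]
finger_gap: 0.308
```

```bash
python3 - <<'E'
from h import *
to_tool((.5738,.3468,.3),0)
E
```

```text
tcp [ 0.5006 -0.0659  0.2982] jawang -0.0 t 34.0 F [ 0.5  0.7 -0.4] gap 26.3 q6 [-0.35 -0.35]
  shift [ -0.085   2.917 -16.508] rot [-0.01  0.02 -0.04]
```

Call:
{"op": "carry_out", "data": {"commands": [[[-0.2,0,-9.3,0,0,0,5],[-0.2,0,-9.3,0,0,0,5],[-0.2,0,-9.3,0,0,0,5],[-0.2,0,-9.3,0,0,0,5],[-0.2,0,-9.3,0,0,0,5]]]}}

```text
t: 34.5
tcp_pos: [0.4993, 0.1698, 0.2999]
tool_rot: [0.5, 0.501, -0.5, 0.5]
force: [0.7, -0.4, -0.5]
finger_gap: 0.308
```

Call:
{"op": "carry_out", "data": {"commands": [[[0,0,-2,0,0,0,5],[0,0.8,-4,0,0,0,5],[0,2,-5.8,0,0,0,5],[0,2.92,-7.2,0,0,0,5],[0.6,2.92,-7.2,0,0,0,5]]]}}

```text
t: 35.0
tcp_pos: [0.5773, 0.3525, 0.2861]
tool_rot: [0.503, 0.5, -0.496, 0.502]
force: [-0.5, -1.1, -0.6]
finger_gap: 0.3
```

```bash
python3 - <<'E'
from h import *
for i in range(6): snap("wrist","w17")
E
python3 fit.py f6 .5738 .3468
```

```text
mouth px [281.2954036  177.95081346] crop origin 221 127 foot [0.5733 0.346  0.2048]
tcp [0.5733 0.346  0.2858] jawang -0.1 t 35.35 F [ 0.4  0.4 -0.4] gap 26.1 q6 [0.38 0.38]
  shift [ 0.     0.021 -0.031] rot [-0.02 -0.   -0.01]
```

View pics/f6.png

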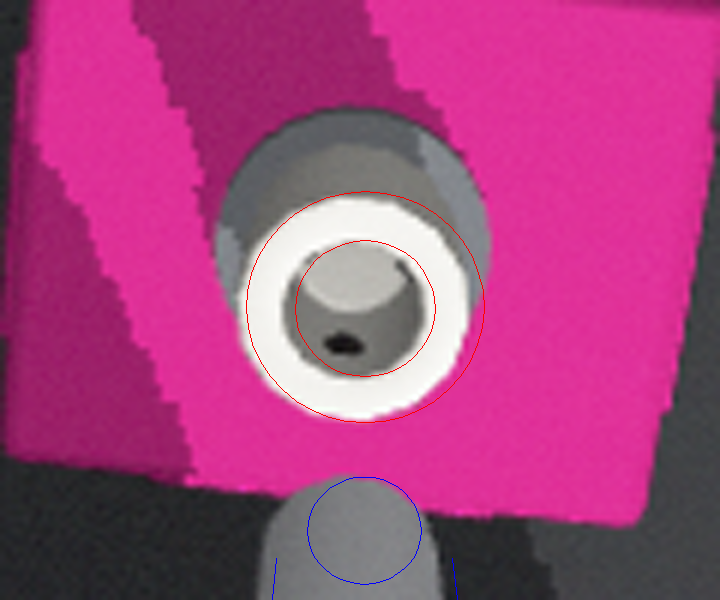

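Call:
{"op": "carry_out", "data": {"commands": [[[0.4,0.04,-0.03,0,0,0,5],[1.4,0.04,-0.03,0,0,0,5],[2.4,0.04,-0.03,0,0,0,5],[3.1,0.04,-0.03,0,0,0,5],[3.4,0.04,-0.03,0,0,0,5]]]}}

```text
t: 35.85
tcp_pos: [0.573, 0.3466, 0.1975]
tool_rot: [-0.499, -0.5, 0.502, -0.499]
force: [-0.4, 0.2, -1.0]
finger_gap: 0.303
```

Call:
{"op": "carry_out", "data": {"commands": [[[0,0,0,0,0,0,5],[0,0,0,0,0,0,5],[0,0,0,0,0,0,5],[0,0,0,0,0,0,5],[0,0,0,0,0,0,5]]]}}

```text
t: 36.35
tcp_pos: [0.5747, 0.3478, 0.2007]
tool_rot: [0.501, 0.5, -0.5, 0.5]
force: [-0.8, -0.2, -2.0]
finger_gap: 0.303
```

```bash
python3 fit.py f7 .5743 .3468
```

```text
mouth px [280.00662617 213.87704117] crop origin 220 163 foot [0.5746 0.3478 0.1195]
tcp [0.5745 0.3478 0.2005] jawang -0.0 t 36.4 F [-0.3 -0.3 -0.6] gap 25.8 q6 [0.38 0.38]
  shift [-0.    -0.009  0.041] rot [-0.   -0.   -0.01]
```

View pics/f7.png

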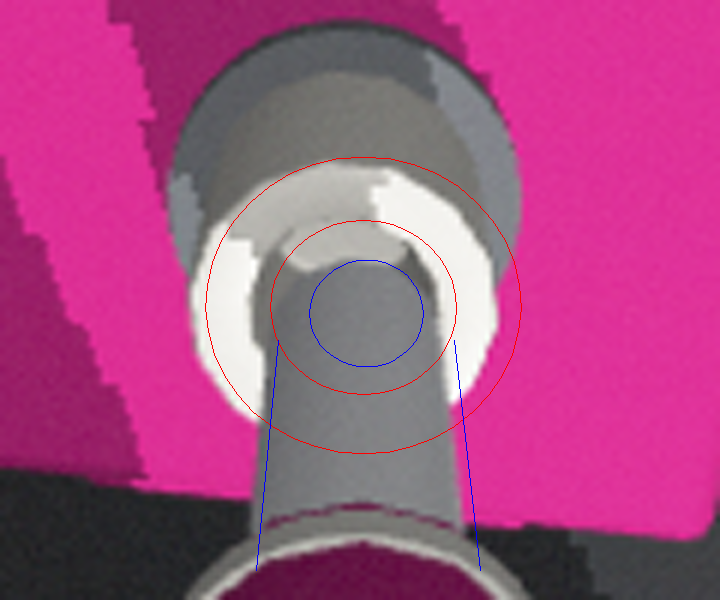

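Call:
{"op": "carry_out", "data": {"commands": [[[0,-0.03,0.055,0,0,0,5],[0.2,-0.03,0.055,0,0,0,5],[0.4,-0.03,0.055,0,0,0,5],[0.6,-0.03,0.055,0,0,0,5],[0.65,-0.03,0.055,0,0,0,5]]]}}

```text
t: 36.9
tcp_pos: [0.5734, 0.3462, 0.1825]
tool_rot: [-0.5, -0.5, 0.5, -0.5]
force: [0.4, 0.1, -1.0]
finger_gap: 0.307
```

Call:
{"op": "carry_out", "data": {"commands": [[[0.2,0,0,0,0,0,5],[0.4,0,0,0,0,0,5],[0.6,0,0,0,0,0,5],[0.8,0,0,0,0,0,5],[0.85,0,0,0,0,0,5]]]}}

```text
t: 37.4
tcp_pos: [0.5734, 0.3463, 0.1616]
tool_rot: [-0.5, -0.5, 0.5, -0.5]
force: [-0.1, 0.1, 2.3]
finger_gap: 0.302
```

Call:
{"op": "carry_out", "data": {"commands": [[[0.06,0,0,0,0,0,5],[0.12,0,0,0,0,0,5],[0.18,0,0,0,0,0,5],[0.24,0,0,0,0,0,5],[0.24,0,0,0,0,0,5]]]}}

```text
t: 37.9
tcp_pos: [0.5737, 0.3466, 0.1589]
tool_rot: [0.501, 0.5, -0.5, 0.5]
force: [-3.1, -1.2, 11.6]
finger_gap: 0.304
```

Call:
{"op": "carry_out", "data": {"commands": [[[0.06,0,0,0,0,0,5],[0.12,0,0,0,0,0,5],[0.12,0,0,0,0,0,5],[0.12,0,0,0,0,0,5],[0.12,0,0,0,0,0,5]]]}}

```text
t: 38.4
tcp_pos: [0.5739, 0.3468, 0.1588]
tool_rot: [0.501, 0.5, -0.499, 0.5]
force: [-5.8, -1.0, 22.8]
finger_gap: 0.305
```

Call:
{"op": "carry_out", "data": {"commands": [[[-0.2,0,0,0,0,0,5],[-0.2,0,0,0,0,0,45],[-0.2,0,0,0,0,0,45],[-0.2,0,0,0,0,0,45],[-0.2,0,0,0,0,0,45]]]}}

```text
t: 38.9
tcp_pos: [0.5733, 0.3461, 0.1574]
tool_rot: [-0.5, -0.5, 0.501, -0.5]
force: [-1.4, -0.7, 0.1]
finger_gap: 0.53
```

Call:
{"op": "carry_out", "data": {"commands": [[[-1,0,0,0,0,0,45],[-2.4,0,0,0,0,0,45],[-4,0,0,0,0,0,45],[-4,0,0,0,0,0,45],[-4,0,0,0,0,0,45]]]}}

```text
t: 39.4
tcp_pos: [0.5741, 0.3464, 0.2593]
tool_rot: [0.501, 0.5, -0.499, 0.5]
force: [-0.5, -0.2, -1.0]
finger_gap: 0.531
```

```bash
python3 ins.py i3 .5738 .3464; python3 -c "
from h import *
snap('scene','sc8')
to_tool((.46,.15,.25),0)"
```

```text
tcp [0.5725 0.3458 0.2563] jawang -0.0 t 39.55 F [ 0.3  0.5 -0.6] gap 45.3 q6 [0.38 0.38]
  shift [ 0.281 -4.495  7.835] rot [-0.01  0.02  0.04]
```

View pics/i3.png

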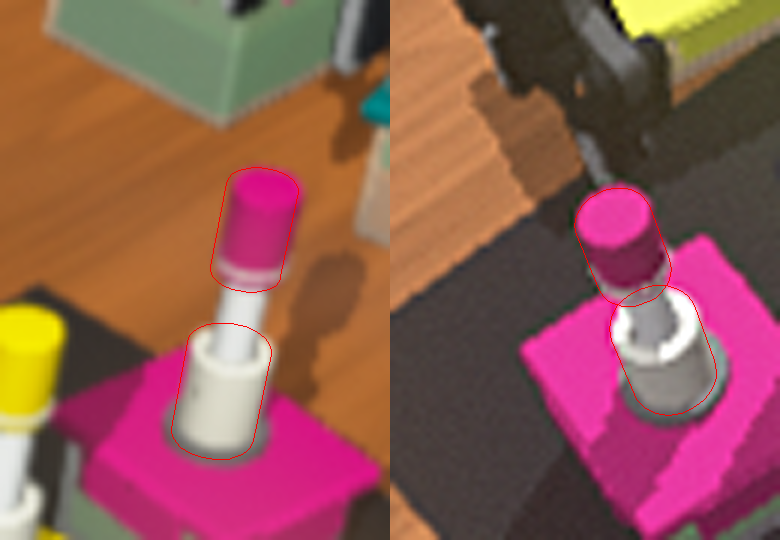

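View pics/sc8.png

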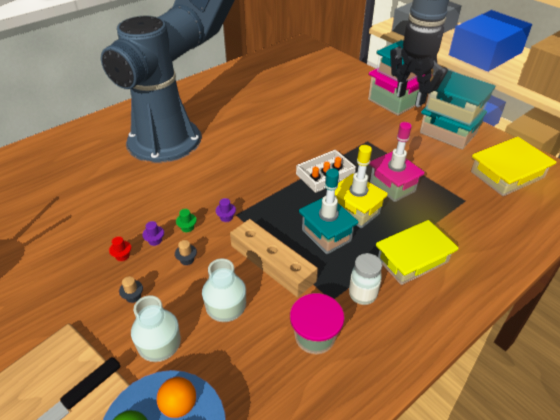

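Call:
{"op": "carry_out", "data": {"commands": [[[0.3,-4.5,7.8,0,0,0,50],[0.3,-4.5,7.8,0,0,0,50],[0.3,-4.5,7.8,0,0,0,50],[0.3,-4.5,7.8,0,0,0,50],[0.3,-4.5,7.8,0,0,0,50]]]}}

```text
t: 40.05
tcp_pos: [0.457, 0.1488, 0.249]
tool_rot: [-0.499, -0.501, 0.502, -0.498]
force: [0.6, 1.0, 0.5]
finger_gap: 0.58
```

Call:
{"op": "carry_out", "data": {"commands": [[[0,-0.4,7,0,0,0,50],[0,-0.4,7,0,0,0,50],[0,-0.4,7,0,0,0,50],[0,-0.4,7,0,0,0,50],[0,-0.4,7,0,0,0,50]]]}}

```text
t: 40.55
tcp_pos: [0.4504, -0.0266, 0.2498]
tool_rot: [-0.501, -0.499, 0.502, -0.498]
force: [0.2, 0.6, -0.3]
finger_gap: 0.586
```

Call:
{"op": "carry_out", "data": {"commands": [[[0,-0.4,7,0,0,0,50],[0,-0.4,7,0,0,0,50],[0.5,-0.4,7,0,0,0,50],[1.5,-0.4,7,0,0,0,50],[2.5,-0.4,7,0,0,0,50]]]}}

```text
t: 41.05
tcp_pos: [0.4415, -0.2016, 0.187]
tool_rot: [-0.501, -0.498, 0.501, -0.5]
force: [-0.2, 0.2, 0.3]
finger_gap: 0.582
```

```bash
python3 - <<'E'
from h import *
for i in range(4): d=snap("wrist","w18"); 
to_tool((.439,-.197,.035),0)
print(proj(d,[(.439,-.197,.053),(.594,-.204,.12)]))
E
```

```text
tcp [ 0.4404 -0.1973  0.1876] jawang 0.0 t 41.25 F [-0.3  0.6 -0.1] gap 50.2 q6 [-0.65 -0.65]
  shift [ 6.106e+00 -4.100e-02  1.000e-03] rot [ 0.   -0.02  0.03]
[[280.99899361 192.04783786]
 [538.87397494 235.17011041]]
```

View pics/w18.png

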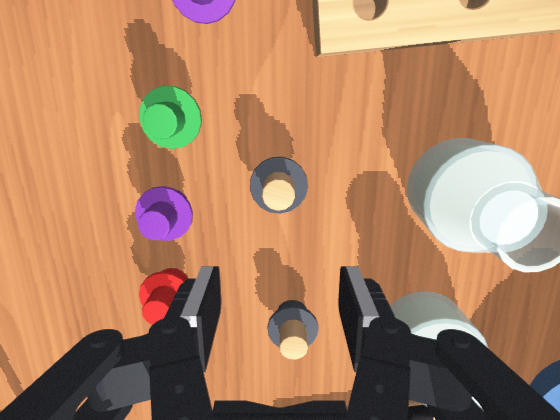

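Call:
{"op": "carry_out", "data": {"commands": [[[1.5,-0.05,0,0,0,0,50],[3,-0.05,0,0,0,0,50],[4.6,-0.05,0,0,0,0,50],[5.7,-0.05,0,0,0,0,50],[6.1,-0.05,0,0,0,0,50]]]}}

```text
t: 41.75
tcp_pos: [0.4396, -0.1973, 0.0347]
tool_rot: [0.5, 0.501, -0.5, 0.5]
force: [-1.1, 0.0, 0.6]
finger_gap: 0.585
```

Call:
{"op": "carry_out", "data": {"commands": [[[0,0,0,0,0,0,5],[0,0,0,0,0,0,5],[0,0,0,0,0,0,5],[0,0,0,0,0,0,5],[0,0,0,0,0,0,5]]], "force": 70}}

```text
t: 42.25
tcp_pos: [0.4403, -0.1992, 0.0369]
tool_rot: [0.5, 0.499, -0.5, 0.501]
force: [0.0, -0.3, 4.1]
finger_gap: 0.271
```

Call:
{"op": "carry_out", "data": {"commands": [[[-1,0,0,0,0,0,5],[-2.5,0,0,0,0,0,5],[-4.2,0,0,0,0,0,5],[-6,0,0,0,0,0,5],[-7.2,0,0,0,0,0,5]]]}}

```text
t: 42.75
tcp_pos: [0.44, -0.1991, 0.2191]
tool_rot: [0.5, 0.498, -0.5, 0.501]
force: [0.1, -0.6, -1.0]
finger_gap: 0.276
```

```bash
python3 - <<'E'
from h import *
for i in range(3): d=snap("wrist","w19"); 
to_tool((.594,-.204,.21),0)
d=snap("scene","sc9")
E
```

```text
tcp [ 0.4405 -0.1994  0.2182] jawang -0.0 t 42.9 F [-0.2 -0.5 -0.7] gap 23.5 q6 [-0.66 -0.66]
  shift [0.359 6.139 0.178] rot [-0.01  0.04 -0.05]
```

View pics/w19.png

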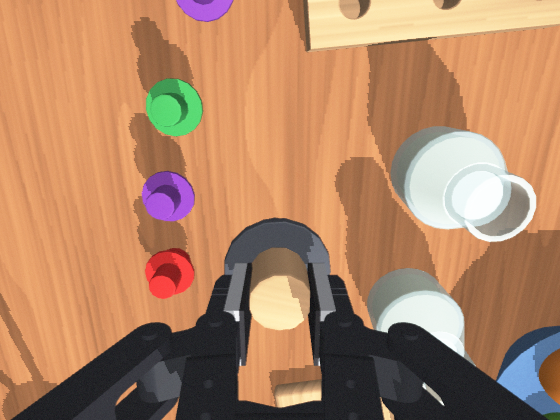

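View pics/sc9.png

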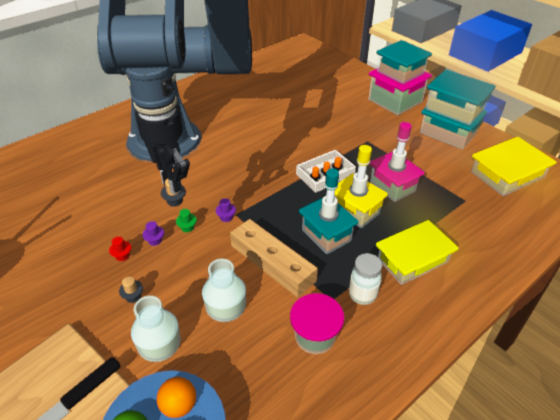

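Call:
{"op": "carry_out", "data": {"commands": [[[0,6.1,0.2,0,0,0,5],[0,6.1,0.2,0,0,0,5],[0,6.1,0.2,0,0,0,5],[0,6.1,0.2,0,0,0,5],[0,6.1,0.2,0,0,0,5]]]}}

```text
t: 43.45
tcp_pos: [0.5915, -0.2029, 0.2128]
tool_rot: [0.499, 0.502, -0.5, 0.498]
force: [-0.7, 0.8, -0.6]
finger_gap: 0.274
```

```bash
cat > fl.py <<'E'
from h import *
import sys
x,y,name=float(sys.argv[1]),float(sys.argv[2]),sys.argv[3]
for i in range(int(sys.argv[4]) if len(sys.argv)>4 else 5): d=snap("wrist")
s=manip.sense();R=Ro.from_quat(s["tool_rot"]).as_matrix();b=s["tcp_pos"]+R[:,0]*.0369
im=d["image"][:,:,::-1].copy();Z=3
x0,y0=190,110
c=cv2.resize(im[y0:y0+190,x0:x0+190],None,fx=Z,fy=Z,interpolation=cv2.INTER_CUBIC)
for P,r,col in (((x,y,.12),.025,(0,0,255)),((x,y,.12),.020,(0,0,255)),(b,.016,(255,0,0)),(b-R[:,0]*.022,.0245,(255,0,0))):
    q=proj(d,[(P[0]+r*np.cos(a),P[1]+r*np.sin(a),P[2]) for a in A])-[x0,y0]
    cv2.polylines(c,[np.round((q+.5)*Z).astype(int)],True,col,1)
cv2.imwrite(f"pics/{name}.png",c); print("bottom",b.round(4)); to_tool((x,y,s["tcp_pos"][2]),0)
E
python3 fl.py .594 -.204 g1
```

```text
bottom [ 0.5903 -0.2035  0.1785]
tcp [ 0.5904 -0.2035  0.2154] jawang -0.1 t 43.7 F [-0.2 -0.3 -0.6] gap 23.4 q6 [-0.51 -0.51]
  shift [-0.     0.145  0.018] rot [-0.02 -0.01  0.02]
```

View pics/g1.png

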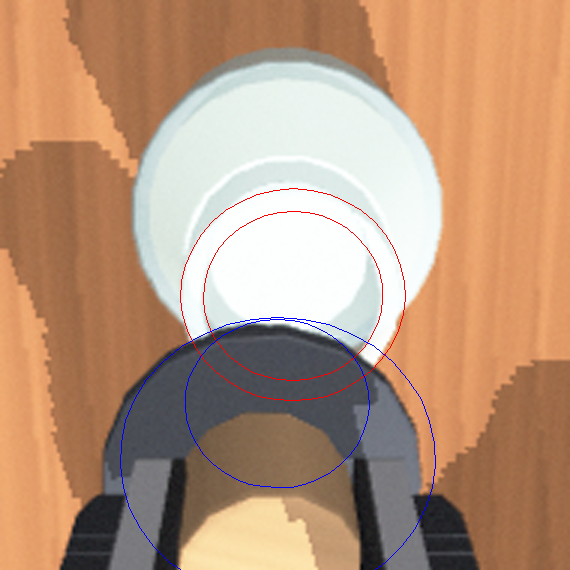

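Call:
{"op": "carry_out", "data": {"commands": [[[0,0.1,1.6,0,0,0,5],[0,0.1,1.6,0,0,0,5],[0,0.1,1.6,0,0,0,5],[0,0.1,1.6,0,0,0,5],[0,0.1,1.6,0,0,0,5]]]}}

```text
t: 44.2
tcp_pos: [0.594, -0.2429, 0.2159]
tool_rot: [0.5, 0.5, -0.5, 0.5]
force: [0.8, -0.5, -0.4]
finger_gap: 0.276
```

```bash
python3 fl.py .594 -.204 g2 8
```

```text
bottom [ 0.5946 -0.2435  0.1789]
tcp [ 0.5946 -0.2435  0.2158] jawang -0.0 t 44.6 F [ 0.3  0.8 -1.2] gap 23.3 q6 [-0.56 -0.56]
  shift [ 0.    -0.023 -1.581] rot [-0. -0.  0.]
```

View pics/g2.png

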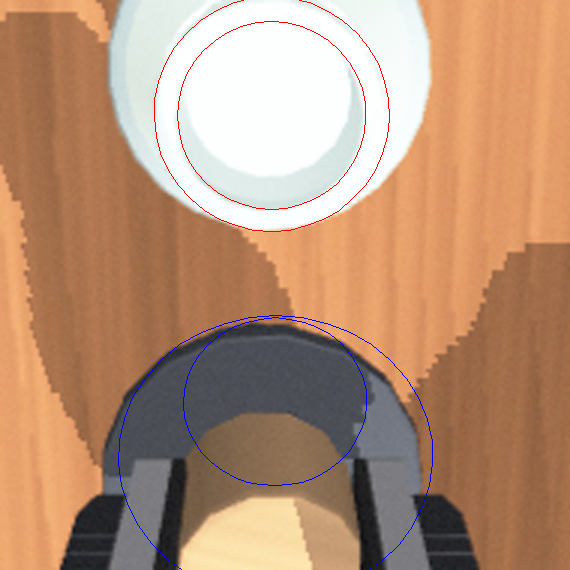

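```bash
cat > rim.py <<'E'
from h import *
import sys
x,y,name=float(sys.argv[1]),float(sys.argv[2]),sys.argv[3]
d=snap("wrist");im=d["image"][:,:,::-1].copy();p=proj(d,[(x,y,.12)])[0].astype(int);x0,y0=max(p[0]-60,0),max(p[1]-50,0);Z=6
g=im[y0:y0+100,x0:x0+120].astype(float);g=np.clip((g-140)*2.2,0,255).astype(np.uint8)
c=cv2.resize(g,None,fx=Z,fy=Z,interpolation=cv2.INTER_CUBIC)
for r in (.02,.025):
    q=proj(d,[(x+r*np.cos(a),y+r*np.sin(a),.12) for a in A])-[x0,y0]
    cv2.polylines(c,[np.round((q+.5)*Z).astype(int)],True,(0,0,255),1)
cv2.imwrite(f"pics/{name}.png",c)
E
python3 rim.py .594 -.204 r1
```

```text
(no output)
```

View pics/r1.png

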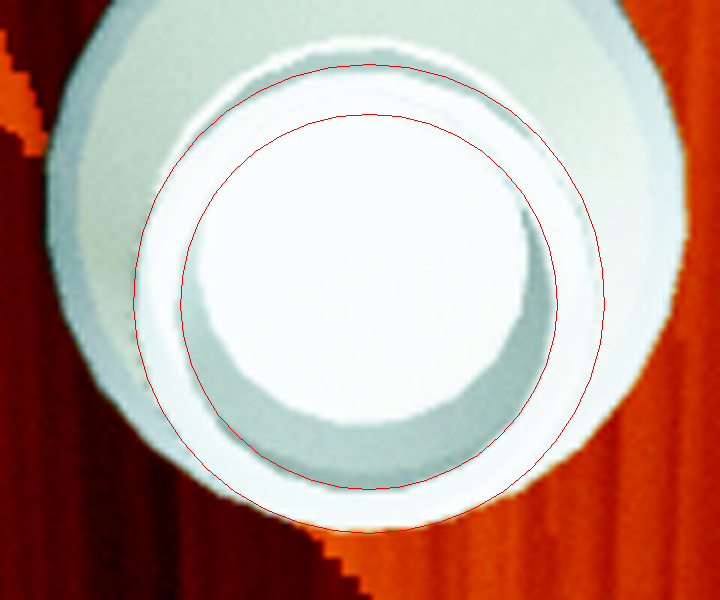

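Call:
{"op": "carry_out", "data": {"commands": [[[0,0.06,-1.61,0,0,0,5],[0,0.06,-1.61,0,0,0,5],[0.5,0.06,-1.61,0,0,0,5],[1.2,0.06,-1.61,0,0,0,5],[1.8,0.06,-1.61,0,0,0,5]]]}}

```text
t: 45.15
tcp_pos: [0.5958, -0.2043, 0.1695]
tool_rot: [-0.5, -0.5, 0.5, -0.5]
force: [0.6, 0.7, -0.8]
finger_gap: 0.274
```

```bash
python3 fl.py .5952 -.2041 g3 8; python3 - <<'E'
from h import *
out=[]
for n in ("scene","side"):
    d=snap(n); p=proj(d,[(.595,-.204,.14)])[0].astype(int); print(p)
    out.append(cv2.resize(d["image"][p[1]-40:p[1]+50,p[0]-32:p[0]+33,::-1],None,fx=6,fy=6,interpolation=cv2.INTER_CUBIC))
cv2.imwrite("pics/g4.png",np.hstack(out))
E
```

```text
bottom [ 0.5966 -0.2041  0.1348]
tcp [ 0.5966 -0.2041  0.1717] jawang -0.0 t 45.55 F [ 0.1  0.9 -0.8] gap 23.8 q6 [-0.51 -0.51]
  shift [-0.    -0.055  0.001] rot [-0.01  0.01 -0.02]
[219 260]
[310 156]
```

View pics/g3.png

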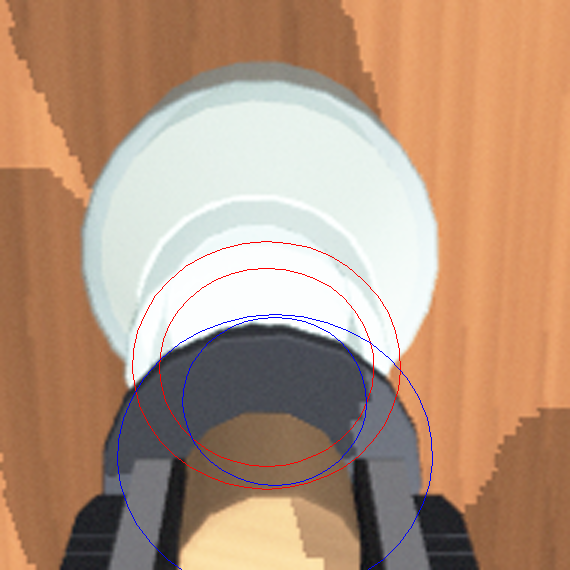

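View pics/g4.png

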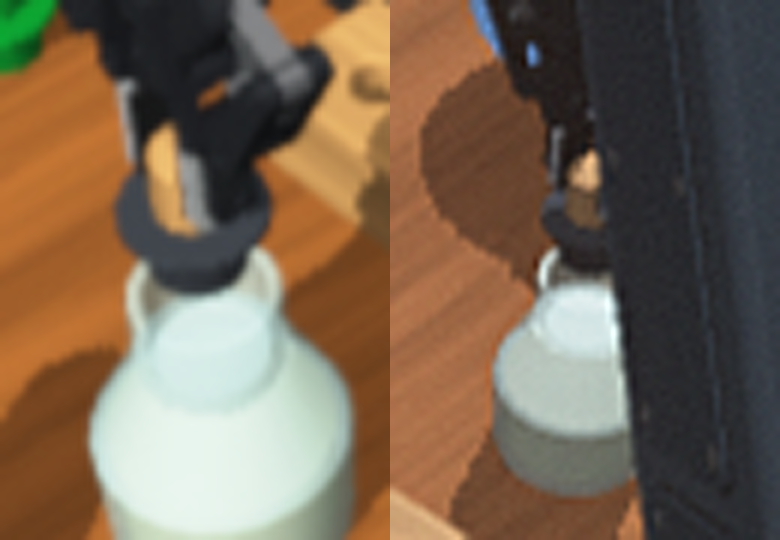

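```bash
cat > ov.py <<'E'
from h import *
import sys
# args: rim x y, stopper x y bottomz, name, cams
rx,ry,sx,sy,sz=map(float,sys.argv[1:6]);name=sys.argv[6]
out=[]
for n in ("scene","side"):
    d=snap(n); p=proj(d,[(rx,ry,.14)])[0].astype(int);x0,y0=p[0]-32,p[1]-45
    c=cv2.resize(d["image"][y0:y0+95,x0:x0+65,::-1].copy(),None,fx=6,fy=6,interpolation=cv2.INTER_CUBIC)
    for X,Y,Zz,r,col in ((rx,ry,.12,.025,(0,0,255)),(rx,ry,.12,.02,(0,0,255)),(sx,sy,sz,.016,(255,0,0)),(sx,sy,sz+.027,.0245,(255,0,0)),(sx,sy,sz+.022,.0245,(255,0,0)),(sx,sy,sz+.053,.013,(255,0,0))):
        q=proj(d,[(X+r*np.cos(a),Y+r*np.sin(a),Zz) for a in A])-[x0,y0]
        cv2.polylines(c,[np.round((q+.5)*6).astype(int)],True,col,1)
    out.append(c)
cv2.imwrite(f"pics/{name}.png",np.hstack(out))
E
python3 ov.py .5952 -.2041 .5966 -.2041 .1348 o1
```

```text
(no output)
```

View pics/o1.png

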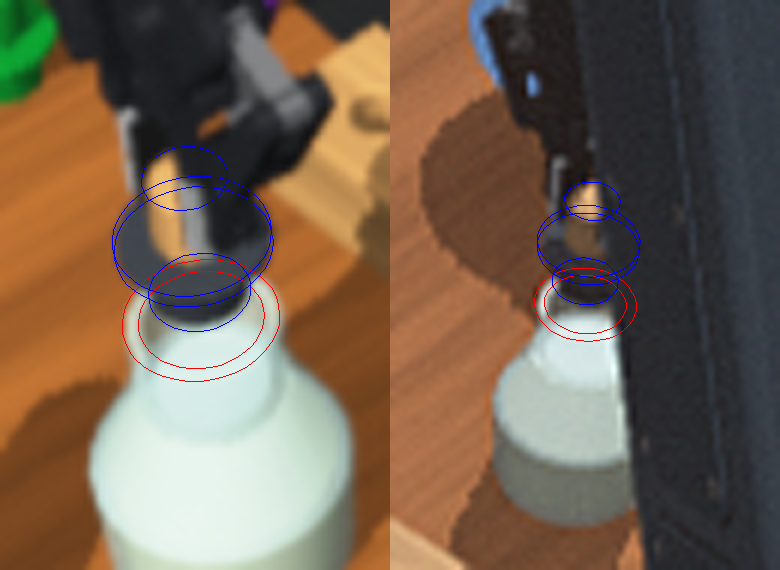

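Call:
{"op": "carry_out", "data": {"commands": [[[0.2,0,-0.03,0,0,0,5],[0.4,0,-0.03,0,0,0,5],[0.6,0,-0.03,0,0,0,5],[0.8,0,-0.03,0,0,0,5],[1,0,-0.03,0,0,0,5]]]}}

```text
t: 46.25
tcp_pos: [0.5959, -0.2027, 0.1451]
tool_rot: [-0.5, -0.5, 0.5, -0.5]
force: [0.3, 0.2, -0.6]
finger_gap: 0.273
```

Call:
{"op": "carry_out", "data": {"commands": [[[0.1,0,0,0,0,0,5],[0.2,0,0,0,0,0,5],[0.3,0,0,0,0,0,5],[0.35,0,0,0,0,0,5],[0.35,0,0,0,0,0,5]]]}}

```text
t: 46.75
tcp_pos: [0.596, -0.2027, 0.1369]
tool_rot: [-0.5, -0.5, 0.5, -0.5]
force: [0.0, -0.1, -0.2]
finger_gap: 0.275
```

Call:
{"op": "carry_out", "data": {"commands": [[[0.03,0,0,0,0,0,5],[0.06,0,0,0,0,0,5],[0.1,0,0,0,0,0,5],[0.13,0,0,0,0,0,5],[0.13,0,0,0,0,0,5]]]}}

```text
t: 47.25
tcp_pos: [0.5963, -0.2029, 0.1354]
tool_rot: [0.5, 0.499, -0.5, 0.5]
force: [-1.9, -0.2, 7.0]
finger_gap: 0.273
```

```bash
python3 ov.py .5955 -.2035 .596 -.2027 .098 o2; python3 -c "
from h import *
to_tool((.5955,-.2035,.135),0);snap('wrist','w20')"
```

```text
tcp [ 0.5963 -0.2028  0.1353] jawang -0.0 t 47.35 F [-1.5  0.5  6.4] gap 23.5 q6 [-0.51 -0.5 ]
  shift [ 0.014 -0.03   0.026] rot [-0.    0.01 -0.01]
```

View pics/o2.png

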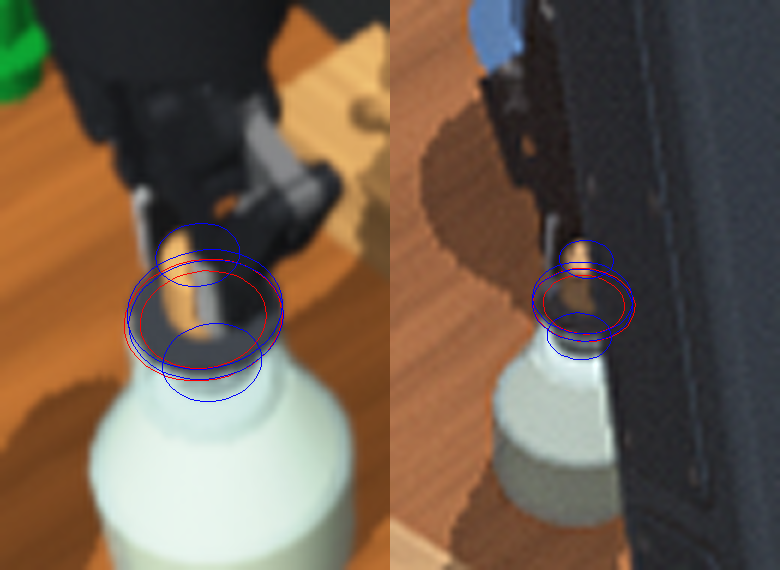

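Call:
{"op": "carry_out", "data": {"commands": [[[-0.06,0,0,0,0,0,5],[-0.06,0,0,0,0,0,45],[-0.06,0,0,0,0,0,45],[-0.06,0,0,0,0,0,45],[-0.06,0,0,0,0,0,45]]]}}

```text
t: 47.9
tcp_pos: [0.596, -0.2027, 0.1351]
tool_rot: [-0.5, -0.5, 0.5, -0.5]
force: [0.0, 0.4, -0.2]
finger_gap: 0.523
```

Call:
{"op": "carry_out", "data": {"commands": [[[-0.6,0,0,0,0,0,45],[-1.6,0,0,0,0,0,45],[-2.6,0,0,0,0,0,45],[-3.4,0,0,0,0,0,45],[-3.4,0,0,0,0,0,45]]]}}

```text
t: 48.4
tcp_pos: [0.5979, -0.2037, 0.2235]
tool_rot: [0.501, 0.498, -0.499, 0.502]
force: [-0.3, 0.1, 0.1]
finger_gap: 0.53
```

```bash
python3 ov.py .5955 -.2035 .596 -.2027 .098 o3; python3 -c "
from h import *
to_tool((.45,-.337,.22),0);snap('wrist','w21');snap('scene','sc10')"
```

```text
tcp [ 0.5958 -0.2026  0.22  ] jawang -0.0 t 48.5 F [-1.1 -0.3 -0.8] gap 45.3 q6 [-0.51 -0.5 ]
  shift [ 1.000e-03 -5.831e+00  5.378e+00] rot [-0.01 -0.    0.  ]
```

View pics/o3.png

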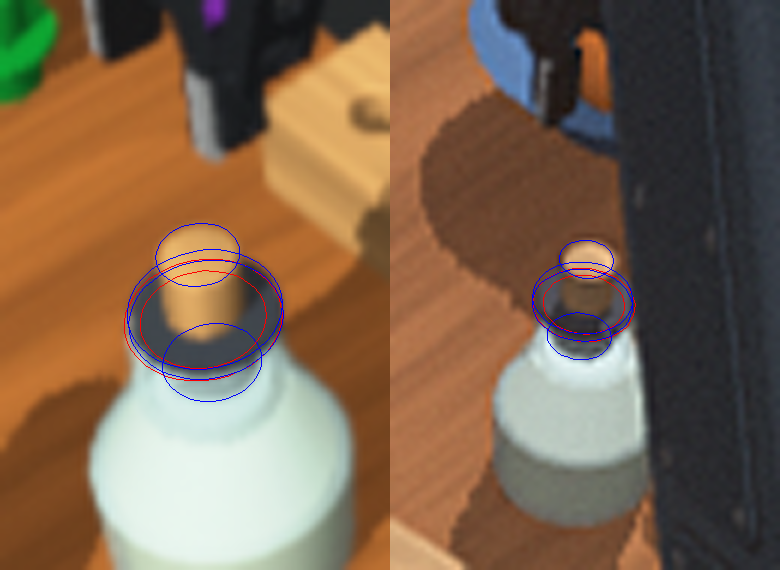

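View pics/sc10.png

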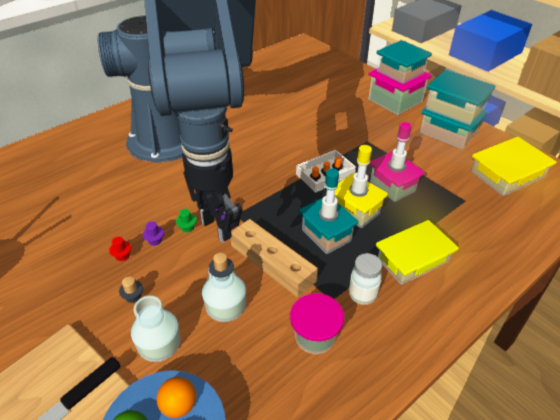

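Call:
{"op": "carry_out", "data": {"commands": [[[0,-5.83,5.3,0,0,0,50],[0,-5.83,5.3,0,0,0,50],[0,-5.83,5.3,0,0,0,50],[0,-5.83,5.3,0,0,0,50],[0.8,-5.83,5.3,0,0,0,50]]]}}

```text
t: 49.1
tcp_pos: [0.4473, -0.34, 0.2009]
tool_rot: [-0.501, -0.497, 0.502, -0.499]
force: [0.6, 0.5, -1.0]
finger_gap: 0.588
```

```bash
python3 - <<'E'
from h import *
for i in range(5): d=snap("wrist","w22"); 
to_tool((.45,-.337,.035),0)
print(proj(d,[(.45,-.337,.053),(.5825,-.355,.12)]))
E
```

```text
tcp [ 0.4505 -0.3345  0.1998] jawang 0.0 t 49.35 F [ 0.2  0.5 -0.3] gap 50.3 q6 [-0.84 -0.84]
  shift [ 6.592 -0.014  0.109] rot [ 0.   -0.01  0.01]
[[281.18816242 190.26737811]
 [486.60912329 246.24200315]]
```

View pics/w22.png

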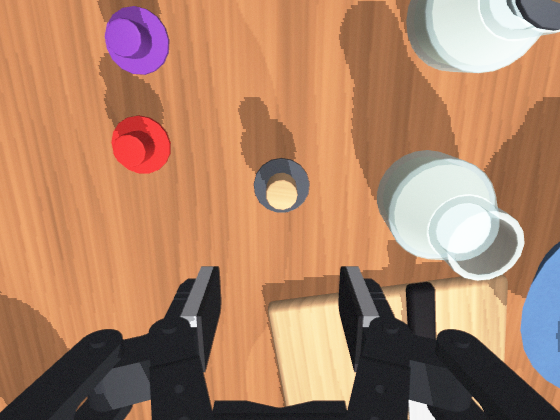

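Call:
{"op": "carry_out", "data": {"commands": [[[1.5,0.05,0.14,0,0,0,50],[3.1,0.05,0.14,0,0,0,50],[4.8,0.05,0.14,0,0,0,50],[6.1,0.05,0.14,0,0,0,50],[6.6,0.05,0.14,0,0,0,50]]]}}

```text
t: 49.85
tcp_pos: [0.4513, -0.3365, 0.0326]
tool_rot: [0.5, 0.502, -0.499, 0.499]
force: [-0.6, 0.8, 0.5]
finger_gap: 0.588
```

Call:
{"op": "carry_out", "data": {"commands": [[[0,0,0,0,0,0,5],[0,0,0,0,0,0,5],[0,0,0,0,0,0,5],[0,0,0,0,0,0,5],[0,0,0,0,0,0,5]]], "force": 70}}

```text
t: 50.35
tcp_pos: [0.452, -0.3392, 0.0365]
tool_rot: [0.5, 0.499, -0.5, 0.501]
force: [0.1, 0.6, -0.8]
finger_gap: 0.271
```

Call:
{"op": "carry_out", "data": {"commands": [[[-1,0,0,0,0,0,5],[-2.5,0,0,0,0,0,5],[-4.2,0,0,0,0,0,5],[-6,0,0,0,0,0,5],[-7.2,0,0,0,0,0,5]]]}}

```text
t: 50.85
tcp_pos: [0.4521, -0.3394, 0.2191]
tool_rot: [0.5, 0.498, -0.5, 0.502]
force: [0.4, -0.0, -0.6]
finger_gap: 0.273
```

```bash
python3 - <<'E'
from h import *
for i in range(4): d=snap("wrist","w23"); 
to_tool((.5835,-.398,.216),0)
E
```

```text
tcp [ 0.4514 -0.3387  0.2163] jawang -0.0 t 51.05 F [-0.1  1.1 -0.9] gap 23.3 q6 [-0.84 -0.84]
  shift [0.021 5.286 2.37 ] rot [-0.01  0.02 -0.01]
```

View pics/w23.png

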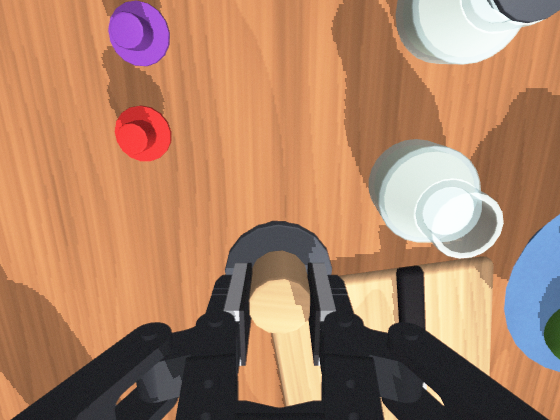

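Call:
{"op": "carry_out", "data": {"commands": [[[0,5.3,2.4,0,0,0,5],[0,5.3,2.4,0,0,0,5],[0,5.3,2.4,0,0,0,5],[0,5.3,2.4,0,0,0,5],[0,5.3,2.4,0,0,0,5]]]}}

```text
t: 51.55
tcp_pos: [0.5831, -0.3977, 0.2118]
tool_rot: [0.5, 0.502, -0.5, 0.498]
force: [-0.5, 1.5, -1.0]
finger_gap: 0.266
```

```bash
python3 fl.py .5825 -.355 g5 8; python3 rim.py .5825 -.355 r2
```

```text
bottom [ 0.5834 -0.3986  0.179 ]
tcp [ 0.5833 -0.3986  0.2159] jawang -0.1 t 51.95 F [ 0.8 -0.3 -0.3] gap 23.6 q6 [-0.76 -0.76]
  shift [-0.    -0.035 -1.744] rot [-0.01  0.   -0.  ]
```

View pics/g5.png

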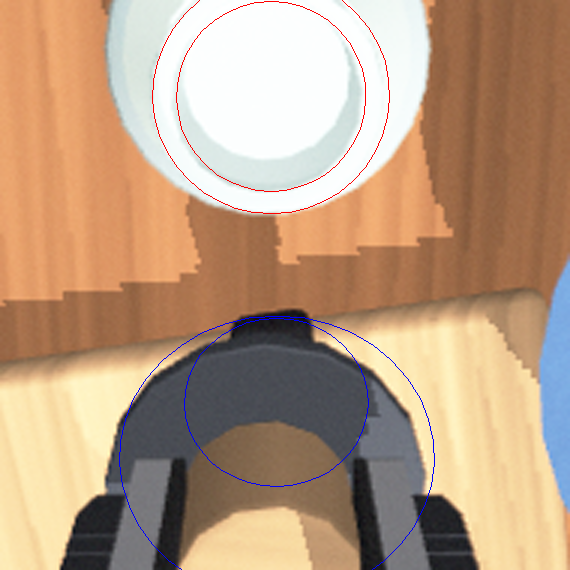

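View pics/r2.png

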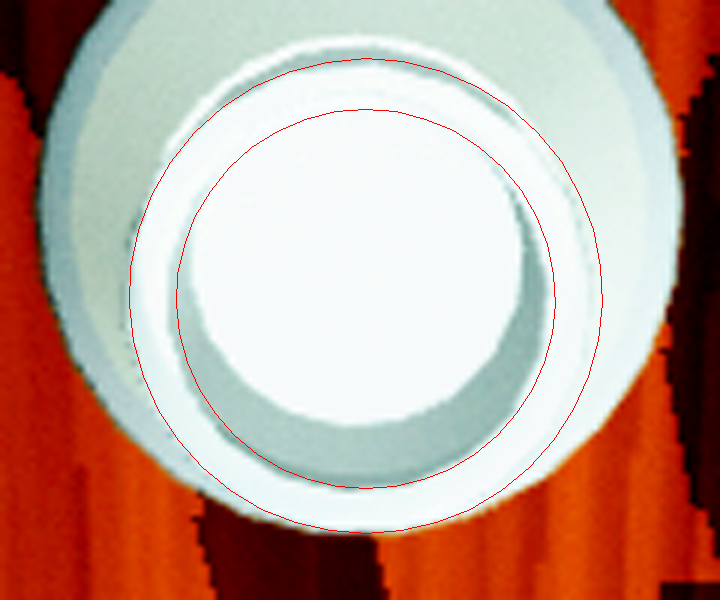

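Call:
{"op": "carry_out", "data": {"commands": [[[0,0,-1.84,0,0,0,5],[0,0,-1.84,0,0,0,5],[0.5,0,-1.84,0,0,0,5],[1.2,0,-1.84,0,0,0,5],[1.75,0,-1.84,0,0,0,5]]]}}

```text
t: 52.5
tcp_pos: [0.5836, -0.3534, 0.1702]
tool_rot: [-0.5, -0.5, 0.5, -0.5]
force: [0.6, -0.1, -0.5]
finger_gap: 0.269
```

```bash
python3 fl.py .5835 -.355 g6 8;  python3 -c "
from h import *
p=manip.sense()['tcp_pos'];print(p)"; python3 ov.py .583 -.355 .5835 -.3535 .1351 o4
```

```text
bottom [ 0.5845 -0.3534  0.1356]
tcp [ 0.5844 -0.3533  0.1725] jawang -0.0 t 52.9 F [-1.2  0.2 -0.3] gap 23.3 q6 [-0.71 -0.71]
  shift [ 0.    -0.037  0.066] rot [-0.01  0.01 -0.02]
[ 0.58442525 -0.35334055  0.1724618 ]
```

View pics/g6.png

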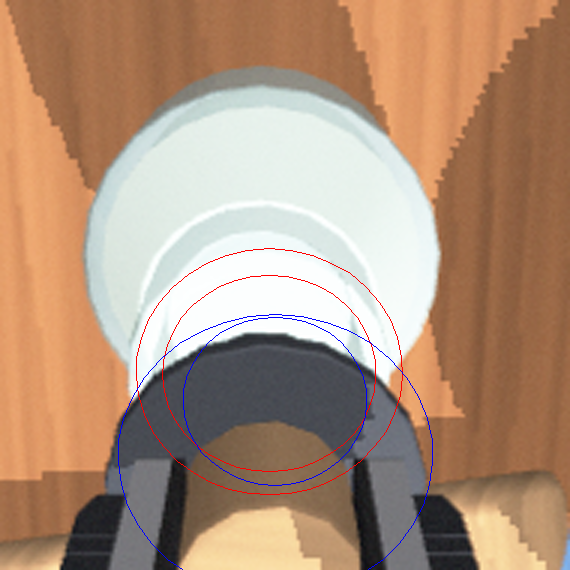

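View pics/o4.png

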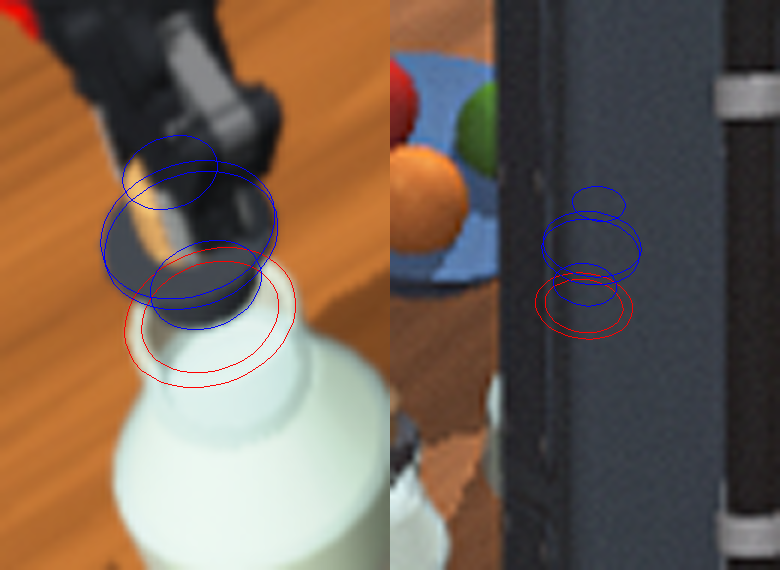

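Call:
{"op": "carry_out", "data": {"commands": [[[0.2,-0.02,0,0,0,0,5],[0.4,-0.02,0,0,0,0,5],[0.6,-0.02,0,0,0,0,5],[0.8,-0.02,0,0,0,0,5],[1,-0.02,0,0,0,0,5]]]}}

```text
t: 53.5
tcp_pos: [0.5833, -0.3526, 0.1458]
tool_rot: [-0.5, -0.5, 0.5, -0.5]
force: [0.1, 0.3, -0.2]
finger_gap: 0.272
```

Call:
{"op": "carry_out", "data": {"commands": [[[0.1,0,0,0,0,0,5],[0.2,0,0,0,0,0,5],[0.3,0,0,0,0,0,5],[0.38,0,0,0,0,0,5],[0.38,0,0,0,0,0,5]]]}}

```text
t: 54.0
tcp_pos: [0.5833, -0.3526, 0.1368]
tool_rot: [0.5, 0.5, -0.5, 0.5]
force: [-0.5, -0.7, -0.7]
finger_gap: 0.274
```

Call:
{"op": "carry_out", "data": {"commands": [[[0.03,0,0,0,0,0,5],[0.06,0,0,0,0,0,5],[0.1,0,0,0,0,0,5],[0.13,0,0,0,0,0,5],[0.13,0,0,0,0,0,5]]]}}

```text
t: 54.5
tcp_pos: [0.5835, -0.3528, 0.1344]
tool_rot: [0.5, 0.5, -0.5, 0.5]
force: [-1.8, 0.4, 2.6]
finger_gap: 0.278
```

Call:
{"op": "carry_out", "data": {"commands": [[[0.03,0,0,0,0,0,5],[0.06,0,0,0,0,0,5],[0.06,0,0,0,0,0,5],[0.06,0,0,0,0,0,5],[0.06,0,0,0,0,0,5]]]}}

```text
t: 55.0
tcp_pos: [0.584, -0.3531, 0.1343]
tool_rot: [0.5, 0.499, -0.5, 0.501]
force: [-2.0, 1.1, 8.6]
finger_gap: 0.274
```

Call:
{"op": "carry_out", "data": {"commands": [[[-0.06,0,0,0,0,0,5],[-0.06,0,0,0,0,0,45],[-0.06,0,0,0,0,0,45],[-0.06,0,0,0,0,0,45],[-0.06,0,0,0,0,0,45]]]}}

```text
t: 55.5
tcp_pos: [0.5833, -0.3526, 0.1334]
tool_rot: [-0.5, -0.5, 0.5, -0.5]
force: [0.2, -0.5, 0.0]
finger_gap: 0.528
```

Call:
{"op": "carry_out", "data": {"commands": [[[-0.6,0,0,0,0,0,45],[-1.6,0,0,0,0,0,45],[-2.6,0,0,0,0,0,45],[-4,0,0,0,0,0,45],[-5,0,0,0,0,0,45]]]}}

```text
t: 56.0
tcp_pos: [0.5841, -0.3532, 0.2624]
tool_rot: [0.5, 0.499, -0.5, 0.501]
force: [-0.6, 1.2, 0.5]
finger_gap: 0.528
```

Call:
{"op": "carry_out", "data": {"commands": [[[0,-6,-1,0,0,0,45],[0,-6,-1,0,0,0,45],[0,-6,-1,0,0,0,45],[0,-6,-1,0,0,0,45],[0,-6,-1,0,0,0,45]]]}}

```text
t: 56.5
tcp_pos: [0.4329, -0.3278, 0.2602]
tool_rot: [0.501, 0.499, -0.5, 0.5]
force: [0.7, -0.8, 0.8]
finger_gap: 0.527
```

```bash
python3 ov.py .583 -.355 .583 -.3545 .098 o5; cp pics/o5.png pics/o5a.png; python3 ov.py .5955 -.2035 .596 -.2027 .098 o6; python3 - <<'E'
from h import *
a=snap("scene","sc11");b=snap("side","sd11");print(manip.sense()["tcp_pos"],manip.sense()["t"])
x,y=cv2.imread("pics/o5.png"),cv2.imread("pics/o6.png");cv2.imwrite("pics/o7.png",np.hstack([x[:,:390],y[:,:390]]))
E
```

```text
[ 0.4346997  -0.32818379  0.2589087 ] 56.8
```

View pics/o7.png

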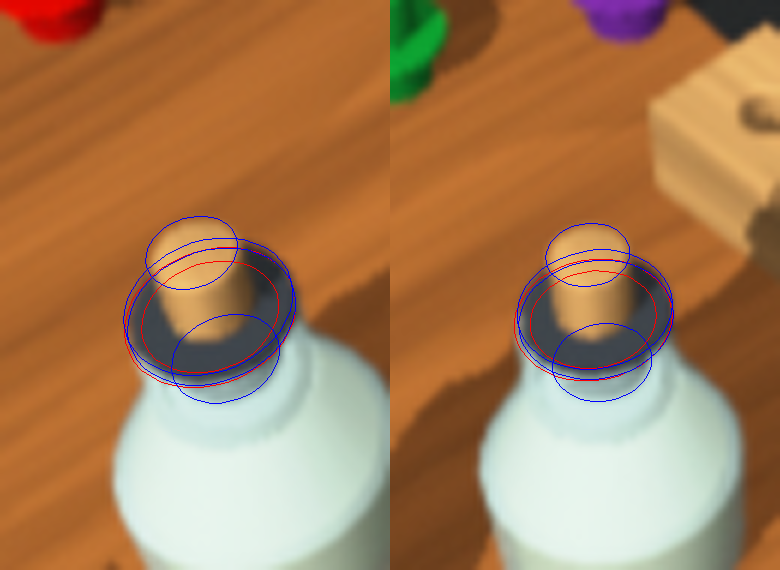

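View pics/sc11.png

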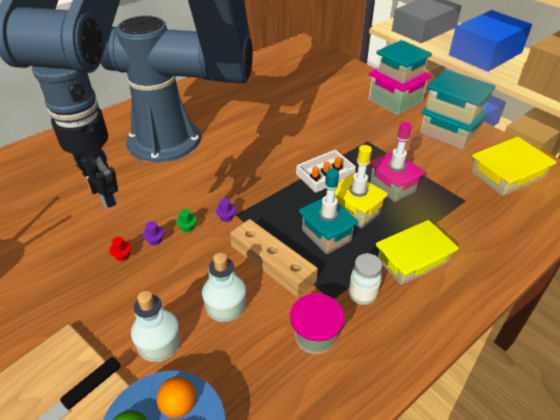

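View pics/sd11.png

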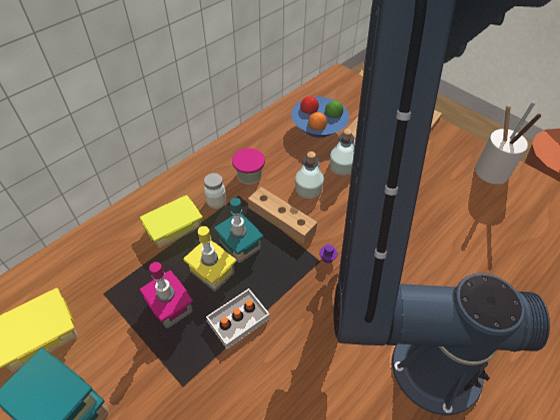

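```bash
python3 -c "
from station import manip
print(manip.sign_off())"
```

```text
the job is handed in; nothing more can be done
None
```

The job is finished and handed in after about 57 s of the 210 s allowed.

- **Tubes:** All three tubes were present. For teal, yellow and magenta in turn, I put the dust plug in the white tray and pushed the tube into the tub with the matching lid. Each stopped at the expected depth and did not move further under 23–28 N. The overlaid outlines of a fully seated tube matched in both cameras.
- **Stoppers:** Both wooden-knob stoppers are in the flasks. Each flange met the rim within about 0.3 mm of the expected height under 7–9 N. In the last pictures both stoppers sit square and both flasks stand upright.
- **Bystanders:** The last pictures show three plugs upright in the tray. The lunchbox, pot and salt jar appear unmoved, judged by eye.

**Checks that disagreed:**
- The wrist camera read about 2 px to the left, so I aligned each fit relative to what was held.
- The wrist view also suggested the stoppers sat 1–2 mm off-centre in the grip. The scene camera did not confirm this, and the fit clearance covered it.
- The arm hid part of the second flask from the side camera, so I checked that stopper's fit with the scene camera only.

I saw no knock to a flask or stopper, and the grip never slackened.

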